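Press the second bush of a corner bracket

TASK

The corner bracket in the hand press has had the bush in one of its two arms pressed; turn the bracket a quarter turn so the arm whose bush still stands proud lies flat between the nest rails with its bush under the press foot, and let go of it. Then flip the safety catch all the way over, and only after that pull the lever by its grip right down to its stop so the press drives the bush flush. Finish while still holding the lever down, and leave the tape roll, tub and screwdriver where they are.

Things in the scene. Friction and masses are not known exactly. Their poses are not given: they have to be found in the camera images.
- press: Grey hand press bolted to the bench. Origin on the bench under the vertical ram axis; z up, x from the ram to the column (away from the robot), y to the press's left, where the bed is open. Bed: x -60 to 110, y -65 to 205 mm, top 20 mm above the bench. Head: x -30 to 105, y -30 to 30, 90 to 190 mm high; column x 55 to 105, y -50 to 20.
- nest (a point): Point on the bed's top straight under the ram axis, 20 mm above the bench: where the bush must be. Axes as the press. Nest: two steel rails on the bed, inner faces at x = -21 and 21, running y -20 to 60 mm, flared outwards near the top, 12 mm high in all, and an end stop 8 mm high with its face at y = -22.
- foot: Round dark press foot under the head, 30 mm across; origin at the centre of its underside, 62 mm above the bench (42 above the bed) at rest. It goes down 37 mm per rad of lever and is sprung: it yields upward at about 12 N.
- bracket: L-shaped flat aluminium bracket, 8 mm thick, about 0.26 kg, loose. Arms +x and +y, 36 mm wide, reach 168 mm from the corner. On the corner a square stub to grip, 24 x 24 mm, sides along the arms, top 58 mm above the underside. Origin: underside below the stub. Bushes 150 mm from it: flush in the +x arm, proud in the +y arm. Starts with the +x arm in the nest, up to 20 mm off.
- bush_top (a point): Centre of the top of the proud bush (20 mm brass disc, dark hole), 14 mm above the bracket's underside; axes as the bracket. Seated, this arm points along the press's -y and the finished arm along the press's -x, over the bed's front edge: a quarter turn clockwise from above after the start. Play between rails 3 mm a side; against the stop the bush is 4 mm past the ram axis.
- bush (a joint): How far the proud bush is pressed in: 0 = 6 mm proud, 0.006 m = flush. It takes about 8 N to move and stays where it is pushed.
- catch_pivot (a point): Hinge of the safety catch, on a lug on the right (-y) side of the press head, 200 mm above the bench; the hinge axis is the press's x. Axes as the press.
- catch (a joint): Steel safety catch, rad. 0 = on (starts 0 to 0.1): its tab stands 60 degrees above level, leaning to the press's +y, and its 32 mm finger lies level to -y before a tooth on the lever hub, blocking it. 1.0 = fully over: tab nearly flat on the head (3 degrees above level), finger raised. Stays where left; about 1 N on the tab moves it; the lever is free above about 0.6.
- catch_tab (a point): Middle of the end edge of the catch's flat tab, 70 mm from the hinge, 261 mm above the bench at the start. Tab 24 mm wide along the hinge, 6 mm thick. Push its upper (-y) face towards the press's +y and down, round the hinge.
- lever_pivot (a point): Hinge of the lever in the middle of the lever arm, 165 mm above the bench on the right side of the press; the hinge axis is the press's y. Axes as the press.
- lever (a joint): Lever, rad. 0 = up at rest: the arm (150 mm long, 16 mm round) leans 55 degrees above level towards the press's -x (the robot). Grows as the grip comes forward and down; 1.0 = on its stop, arm about level. Spring-returned: it rises if let go. About 4 N at the grip to start, 10 N to hold down. The foot meets the bush at 0.76 and has it flush at 0.92.
- lever_grip: Black round grip bar at the lever's end, 20 mm thick, 90 mm long, along the press's y, standing out to the right (-y) of the lever arm. Origin on the bar's axis where the arm meets it, 150 mm from the hinge, 288 mm above the bench at rest. It is a sleeve that can turn on its own axis.
- grip_mid (a point): Middle of the free part of the grip bar, on its axis, 45 mm to -y of the lever arm: the place to hold. It moves round the hinge at a radius of 150 mm.
- tape_roll: Blue tape roll lying flat, 90 mm across, 24 mm high; bystander. Origin: centre of underside.
- mixing_tub: White open plastic tub, 90 mm across, 75 mm high; bystander. Origin: centre of underside.
- screwdriver: Screwdriver lying on the bench right of the press; bystander. Origin near its middle, length along its x.

How it is judged:
On the way, in this order (a step that is already met when the one before it is completed fails the run):
1. the bracket lies flat in the nest with its proud bush under the foot, let go, catch still on and lever up (horizontal distance between bush_top and nest below 0.007 m and z of bracket in the frame of press between 0.017 and 0.0225 m and angle between bracket's own z axis and vertical below 0.04 rad and angle between the y axis of bracket and the y axis of press, either way round below 0.08 rad and contact force between the fingers and bracket below 0.3 N and linear speed of bracket below 0.02 m/s and value of joint lever below 0.1 rad and value of joint catch below 0.5 rad and value of joint bush below 0.002 m), for 0.2 s.
2. the safety catch is flipped over while the lever is still up (value of joint catch above 0.85 rad and value of joint lever below 0.12 rad), for 0.1 s.
At the end, for the whole second after the job is handed in: Fingers hold the lever grip (over 2 N) with the lever past 0.92 rad; catch past 0.8 rad; bush in by 5 mm or more with the foot pressing over 5 N; bracket untouched, flat in the nest, bush within 7 mm of the ram axis, square within 4.5 degrees (horizontal distance between bush_top and nest below 0.007 m and z of bracket in the frame of press between 0.017 and 0.0225 m and angle between bracket's own z axis and vertical below 0.04 rad and angle between the y axis of bracket and the y axis of press, either way round below 0.08 rad and value of joint catch above 0.8 rad and value of joint lever above 0.92 rad and value of joint bush above 0.005 m and contact force between foot and bracket above 5 N and contact force between the fingers and lever_grip above 2 N and contact force between the fingers and bracket below 0.3 N); the arm keeps its last pose, push and grip.
It fails at once if the lever is forced against the catch (value of joint lever above 0.2 rad and value of joint catch below 0.5 rad).
It fails at once if the bush is pushed in by something other than the press (value of joint bush above 0.003 m and value of joint lever below 0.4 rad).
It fails at once if a bystander is moved by over 30 mm (distance of any of tape_roll, mixing_tub, screwdriver from where it was at the start of the episode above 0.03 m).
It also fails if it takes over 72 s, if anything falls off the work surface, if the arm or the gripper's body presses on something with over 40 N, if the wrist force passes 120 N, or if a joint passes its speed limit or range.

ROBOT

A 6-joint arm with a two-finger parallel gripper is mounted at the origin on the work surface. World frame = base frame: x ahead of the robot, y to its left, z up, the work surface at z = 0. Lengths are in m, angles in rad, forces in N, time in s.
With the tool pointing down it reaches from about 0.275 to 0.825 m from the base axis. Payload 5.2 kg.
Tool frame: the origin (TCP) lies between the finger pads; the fingertips stand 22 mm ahead of it and the grasp point (between the pads) lies 3 mm ahead of it; z points along the fingers, y is the direction in which the jaws open and shut (so a half turn about z gives the same grasp; the last joint's range is limited). The gripper opens to 93 mm and grips with 3 to 60 N. Pads are 15 mm wide; open, the fingers measure 128 mm over their backs; the gripper's body (75 mm by 188 mm) begins 65 mm behind the grasp point.
Start: joints at [1.02, 0.259, 1.535, -0, 1.348, -0.203], TCP at [0.187, 0.517, 0.204] pointing down, gripper open.
Joint ranges: [-3.14, 3.14], [-0.91, 2.08], [0.19, 2.58], [-1.22, 4.36], [0.22, 2.71], [-3.12, 3.12]. Speed limits (rad/s): [2.57, 2.57, 3.14, 3.14, 3.14, 3.14].

INTERFACE

Orientations are given as a rotation vector (axis times angle).
In Python, from station import state, grab_frame, finish_job, regions_of, mark_of gives the robot as it stands. The module is installed in compiled form; this text tells all that it offers.
- The arm moves only by the tool move_arm, never from a script. Its argument "rows" is a list of rows, each an object of numbers: "hand": the closure, from 0 (fully open) to 1 (shut); "x", "y", "z": the shift along the world's x, y, z in mm; "twist": the turn about the world's z in degrees. In form: [{"hand": .., "x": .., "y": .., "z": .., "twist": ..}, ...]. A call has 1 to 20 rows; each row shifts and turns the pose as measured when the row begins; what a row does not reach is not made up. A row lasts 1/12 s, in which the tool goes at most 41.7 mm and 7.16 degrees, less where a joint would pass 70% of its speed; a pose out of reach is approached as far as the arm can. A call is refused whole if a number of a shift passes 41.7 or a number of a turn 7.16, either way. A call with a gripper value outside its range is refused whole. The fingers move at their own pace and stop on an object; the grip force is fixed at half the most. Time passes only in rows, so rows that do not move let the fingers close. It gives the time, the measured TCP pose, the force and the opening at its end, in the units of the state.
- state(): the state, without advancing time (a new reading comes with each control period).
- grab_frame(name): name is "scene" or "top" or "wrist"; returns a dict with "img" (420x560x3 uint8, blue, green, red), "fovy" (degrees; the focal length in pixels is half the picture's height over the tangent of half this angle, whatever the lens; pixels are square), "cx", "cy" (the principal point, pixels), "xyz" and "attitude" of the camera in the world; the wrist camera has in their place "tool_from_camera" (4x4, takes a point from camera to tool coordinates, whose origin is the TCP and whose axes are the flange's). Camera axes: x right, y down, z forward; pixel columns grow to the right and rows downward; lengths in m; the calibration is good to about 2 mm. A picture is of the moment at which its call begins: read the wrist's pose just before it. There is no depth.
- finish_job(): hands the job in, once; it reports no verdict.
Trained networks look in a picture, given as the dict that the camera call returned (one of the last four; its "shot" number tells which), for a name from the list of things; names that differ only in an ending like _2 or _b are one class to them, and where a whole thing is asked for, a point or a joint stands for the part that bears it (a point fixed in the world has none). Each returns a list of dicts, best first, with "conf" (0 to 1); they miss things now and then, are a little off and sometimes report something else, mostly with a low value. They report only what shows in the picture. A call takes as long as a camera call.
- regions_of(picture, thing): "region" (420x560 bool, what is visible of it) and "extent" ([left, top, right, bottom] as shares, 0 to 1, of the picture: columns of its width, rows of its height, round what is visible of it).
- mark_of(picture, thing): "centre" ([column, row] as shares, 0 to 1, of the picture: columns of its width, rows of its height: a listed point, or the origin of a listed thing).
The state is a dict: "time": time; "joint_pos": joint angles; "qvel": joint speeds; "effort": joint torques, N m; "tool_pos": TCP position; "tcp_rot": TCP orientation; "force": force on the tool from outside, world axes, zero at the start; "wrist_torque": the same for the moment, N m; "grip_width": finger opening in m.
Only numpy, scipy, OpenCV 4.12 (cv2) and the standard library are available. Lean on these libraries where they do the work, as an engineer would, in place of code of your own. Each camera call takes 0.05 s, during which the arm holds its last target. There are 200 camera calls.

## Working session

There is one attempt and no reset: what is moved stays moved. The work goes in short steps, Python scripts to look and compute and a tool call to move; the robot and the scene stay as the last step left them, time stands still between calls to the robot, and variables do not carry over. Pictures are saved under pics/ and viewed, about 8 in all and at most 12, crops included, and the job is handed in when it is done.

Besides the shell and the picture viewer there is one more tool, called after ">>>" as name([rows], argument=value, ...), one row to a line, values as JSON. move_arm: Moves the arm, as the interface text tells. Its arguments: {"type":"object","properties":{"rows":{"type":"array"}},"required":["rows"]}

```bash
mkdir -p pics; cat > h.py <<'E'
import numpy as np, cv2
from scipy.spatial.transform import Rotation as R
from station import *
def cam(p, st=None):
    A=p.get("attitude")
    if A is None:
        st=st or state(); T=np.array(p["tool_from_camera"])
        Rt=R.from_rotvec(st["tcp_rot"]).as_matrix()
        return np.array(st["tool_pos"])+Rt@T[:3,3], Rt@T[:3,:3]
    A=np.array(A,float)
    M=A if A.shape==(3,3) else (R.from_rotvec(A).as_matrix() if A.size==3 else R.from_quat(A).as_matrix())
    return np.array(p["xyz"]),M
def ray(p,uv,C):
    f=210/np.tan(np.radians(p["fovy"])/2)
    d=C[1]@np.array([(uv[0]-p["cx"])/f,(uv[1]-p["cy"])/f,1.]); return C[0],d/np.linalg.norm(d)
def atz(p,uv,z,C):
    o,d=ray(p,uv,C); return o+d*(z-o[2])/d[2]
def proj(p,X,C):
    f=210/np.tan(np.radians(p["fovy"])/2); c=C[1].T@(np.array(X)-C[0]); return np.array([p["cx"]+f*c[0]/c[2],p["cy"]+f*c[1]/c[2]])
def tri(rays):
    A=sum(np.eye(3)-np.outer(d,d) for o,d in rays); b=sum((np.eye(3)-np.outer(d,d))@o for o,d in rays); return np.linalg.solve(A,b)
def mark(p,n):
    m=mark_of(p,n); return (np.array(m[0]["centre"])*[560,420],m[0]["conf"]) if m else (None,0)
E
python3 - <<'E'
from h import *
st=state(); print(st)
P={}
for n in ("scene","top"):
    P[n]=grab_frame(n); p=P[n]; print(n,p["fovy"],p["cx"],p["cy"],p["xyz"],p["attitude"])
    cv2.imwrite(f"pics/{n}0.png",p["img"])
names=["press","nest","foot","bracket","bush_top","catch_pivot","catch_tab","lever_pivot","lever_grip","grip_mid","tape_roll","mixing_tub","screwdriver"]
for nm in names:
    rs=[];o=[]
    for n in P:
        uv,c=mark(P[n],nm); o.append((None if uv is None else uv.round(1).tolist(),round(c,2)))
        if uv is not None: rs.append(ray(P[n],uv,cam(P[n])))
    X=tri(rs).round(4) if len(rs)>1 else None
    print(nm,o,X)
E
python3 -c "
import cv2,numpy as np
a=cv2.imread('pics/scene0.png');b=cv2.imread('pics/top0.png')
cv2.imwrite('pics/both0.png',cv2.resize(np.vstack([a,b]),None,fx=.71,fy=.71))"
```

```text
{'time': 0.0, 'joint_pos': array([ 1.02017687e+00,  2.59337890e-01,  1.53606625e+00,  1.48337578e-05,
        1.34800935e+00, -2.02812466e-01]), 'qvel': array([-0.00120631, -0.00121676, -0.00046979, -0.00085456,  0.00018922,
        0.00241936]), 'effort': array([-7.78946851e-04, -4.37301886e+01, -2.84006935e+01,  7.17867678e-02,
        4.13044612e-02, -7.47727631e-05]), 'tool_pos': array([0.18713484, 0.51657889, 0.20282725]), 'tcp_rot': array([-5.43471031e-01, -3.09353259e+00,  2.65067973e-03]), 'force': array([-0.12518014, -0.41185848,  0.54466936]), 'wrist_torque': array([ 0.0696481 , -0.00460731,  0.03245652]), 'grip_width': 0.09272912049166747}
scene 51.62428746277611 282.42551625565244 213.13055059965285 [ 0.96617477 -0.60002792  0.92836502] [-2.30397422 -0.75089309  0.27750382]
top 54.06424823715428 279.89150164043883 211.82176127564927 [ 0.39829731 -0.02346401  1.25258455] [-2.14789731  2.11099845 -0.16846047]
press [([242.6, 277.1], 0.68), ([320.6, 236.5], 0.95)] [ 0.5301 -0.1417 -0.0051]
nest [(None, 0), ([326.6, 236.7], 0.64)] None
foot [(None, 0), (None, 0)] None
bracket [(None, 0), ([273.2, 234.2], 0.94)] None
bush_top [([236.1, 212.3], 0.7), ([277.4, 180.9], 0.53)] [ 0.5849 -0.0799  0.2662]
catch_pivot [([224.6, 237.6], 0.74), ([348.2, 229.7], 0.64)] [ 0.5296 -0.1904  0.2023]
catch_tab [([238.6, 211.5], 0.59), ([343.8, 225.0], 0.79)] [ 0.5394 -0.1633  0.2663]
lever_pivot [([231.1, 272.6], 0.69), ([367.6, 216.2], 0.83)] [ 0.5768 -0.2413  0.1696]
lever_grip [([193.4, 213.1], 0.59), ([371.0, 248.3], 0.9)] [ 0.4804 -0.2273  0.2802]
grip_mid [([172.1, 227.1], 0.89), ([393.6, 244.7], 0.82)] [ 0.4855 -0.2813  0.292 ]
tape_roll [([307.1, 153.4], 0.71), ([162.9, 283.8], 0.7)] [0.3893 0.34   0.0073]
mixing_tub [([352.7, 186.6], 0.91), ([183.2, 219.6], 0.92)] [0.5858 0.2916 0.0067]
screwdriver [([169.7, 358.3], 0.95), ([412.2, 241.1], 0.68)] [ 0.5287 -0.4123 -0.0036]
```

View pics/both0.png

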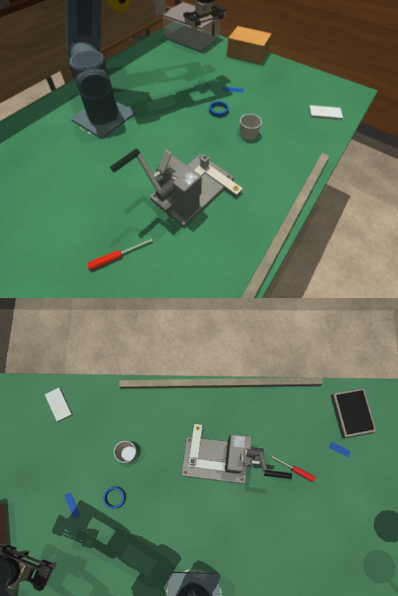

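The top camera looks down with world x up and y left. It shows the bracket's corner stub at about (273,234), the proud bush at about (277,181), the flush arm running right into the press, the lever at the right and the screwdriver beyond it.

```bash
python3 - <<'E'
from h import *
p=grab_frame("top"); C=cam(p)
Z=dict(press=0,nest=.02,bracket=.02,bush_top=.034,catch_pivot=.2,catch_tab=.261,lever_pivot=.165,lever_grip=.288,grip_mid=.288)
for n,z in Z.items():
    uv,c=mark(p,n)
    if uv is not None: print(n,round(c,2),uv.round(1),atz(p,uv,z,C).round(4))
a=cv2.resize(p["img"][170:290,240:440],None,fx=4,fy=4,interpolation=cv2.INTER_CUBIC)
X0=np.array([.530,-.142]);th=0.05
for th,col in((0.0,(0,0,255)),(.05,(255,0,0))):
    Rz=np.array([[np.cos(th),-np.sin(th)],[np.sin(th),np.cos(th)]])
    q=[proj(p,[*(X0+Rz@v),.02],C) for v in np.array([[-.06,-.065],[.11,-.065],[.11,.205],[-.06,.205]])]
    cv2.polylines(a,[((np.array(q)-[240,170]+.5)*4).astype(np.int32)],True,col,1)
cv2.imwrite("pics/t1.png",a)
E
```

```text
press 0.79 [322.8 239.1] [ 0.5278 -0.1417  0.    ]
nest 0.76 [325.  237.2] [ 0.5316 -0.1465  0.02  ]
bracket 0.92 [272.2 232.2] [0.544  0.0124 0.02  ]
bush_top 0.49 [276.5 181.2] [0.6986 0.0022 0.034 ]
catch_pivot 0.98 [351.9 228.7] [ 0.5353 -0.1976  0.2   ]
catch_tab 0.76 [343.3 223.3] [ 0.5402 -0.1668  0.261 ]
lever_pivot 0.92 [366.4 219.4] [ 0.5655 -0.2423  0.165 ]
lever_grip 0.87 [373.7 247.1] [ 0.4814 -0.2334  0.288 ]
grip_mid 0.7 [395.5 246.1] [ 0.4845 -0.2845  0.288 ]
```

View pics/t1.png

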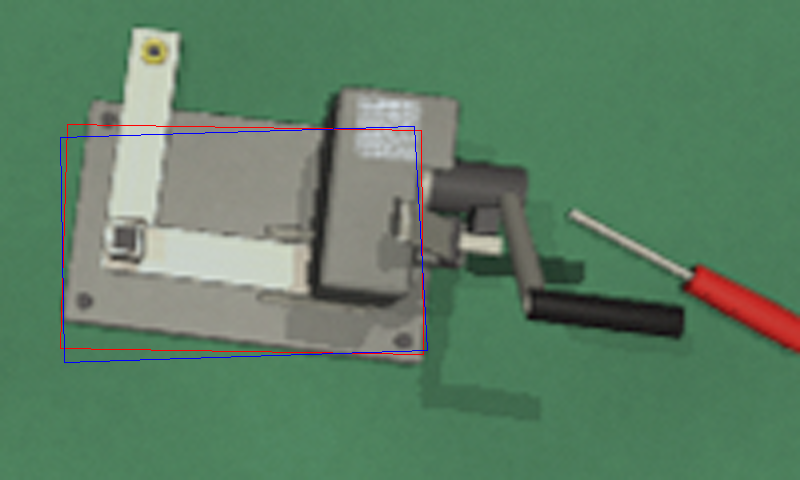

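The bed's corners show at crop (95,100), (65,322) and (420,358), so the press is yawed about -5°. I'll fit it properly.

```bash
python3 - <<'E'
from h import *
p=grab_frame("top"); C=cam(p)
px=np.array([[95,100],[65,322],[420,358]])/4+[240,170]-.5
W=np.array([atz(p,u,.02,C)[:2] for u in px]); L=np.array([[.11,.205],[-.06,.205],[-.06,-.065]])
print(W.round(4),np.linalg.norm(W[0]-W[1]),np.linalg.norm(W[2]-W[1]))
a=L-L.mean(0);b=W-W.mean(0)
th=np.arctan2((a[:,0]*b[:,1]-a[:,1]*b[:,0]).sum(),(a*b).sum())
Rz=np.array([[np.cos(th),-np.sin(th)],[np.sin(th),np.cos(th)]]); t=W.mean(0)-Rz@L.mean(0)
print("yaw",th,np.degrees(th),"origin",t.round(4), "res",(L@Rz.T+t-W).round(4))
for n,u,z in(("stub top",(125,240),.078),("bush",(154,51),.034)):
    w=atz(p,np.array(u)/4+[240,170]-.5,z,C)[:2]; print(n,w.round(4),"press:",(Rz.T@(w-t)).round(4))
for n,z in (("catch_pivot",.2),("catch_tab",.261),("lever_pivot",.165),("lever_grip",.288),("grip_mid",.288)):
    w=atz(p,mark(p,n)[0],z,C)[:2]; print(n,w.round(4),(Rz.T@(w-t)).round(4))
print(R.from_rotvec(state()["tcp_rot"]).as_matrix().round(3))
print(np.array(grab_frame("wrist")["tool_from_camera"]).round(3))
E
```

```text
[[ 0.6596  0.0423]
 [ 0.4896  0.0606]
 [ 0.4675 -0.2044]] 0.17091801359392852 0.26586902392329714
yaw -0.0948659522993171 -5.435418686240258 origin [ 0.5313 -0.1486] res [[ 0.0007  0.0027]
 [ 0.0014  0.0006]
 [-0.0021 -0.0033]]
stub top [0.5449 0.0151] press: [-0.002   0.1643]
bush [ 0.6954 -0.0023] press: [0.1494 0.1612]
catch_pivot [ 0.5287 -0.1927] [ 0.0016 -0.0441]
catch_tab [ 0.5361 -0.1675] [ 0.0065 -0.0184]
lever_pivot [ 0.5703 -0.2391] [ 0.0474 -0.0864]
lever_grip [ 0.481  -0.2396] [-0.0415 -0.0953]
grip_mid [ 0.4838 -0.2813] [-0.0348 -0.1366]
[[-0.94   0.341  0.   ]
 [ 0.341  0.94   0.   ]
 [-0.     0.    -1.   ]]
[[-0.    -0.961 -0.275  0.078]
 [ 1.    -0.     0.001  0.   ]
 [-0.001 -0.275  0.961 -0.181]
 [ 0.     0.     0.     1.   ]]
```

>>> move_arm([
  {"hand": 0,"x": 21,"y": -30,"z": 0,"twist": 1},
  {"hand": 0,"x": 21,"y": -30,"z": 0,"twist": 1},
  {"hand": 0,"x": 21,"y": -30,"z": 0,"twist": 1},
  {"hand": 0,"x": 21,"y": -30,"z": 0,"twist": 1},
  {"hand": 0,"x": 21,"y": -30,"z": 0,"twist": 1},
  {"hand": 0,"x": 21,"y": -30,"z": 0,"twist": 1},
  {"hand": 0,"x": 21,"y": -30,"z": 0,"twist": 1},
  {"hand": 0,"x": 21,"y": -30,"z": 0,"twist": 1},
  {"hand": 0,"x": 21,"y": -30,"z": 0,"twist": 1},
  {"hand": 0,"x": 21,"y": -30,"z": 0,"twist": 1},
  {"hand": 0,"x": 21,"y": -30,"z": 0,"twist": 1},
  {"hand": 0,"x": 21,"y": -30,"z": 0,"twist": 1},
  {"hand": 0,"x": 21,"y": -30,"z": 0,"twist": 1},
  {"hand": 0,"x": 21,"y": -30,"z": 0,"twist": 1},
  {"hand": 0,"x": 21,"y": -30,"z": 0,"twist": 0},
  {"hand": 0,"x": 21,"y": -30,"z": 0,"twist": 0},
])

```text
time: 3.58
tool_pos: [0.53, 0.019, 0.206]
tcp_rot: [0.121, 3.134, 0.01]
force: [0.4, 1.0, 0.1]
grip_width: 0.093
```

```bash
python3 - <<'E'
from h import *
st=state(); p=grab_frame("wrist"); C=cam(p,st)
for n,z in (("bracket",.02),("bush_top",.034),("nest",.02)):
    uv,c=mark(p,n)
    if uv is not None: print(n,round(c,2),uv.round(1),atz(p,uv,z,C).round(4))
a=p["img"].copy()
for X in [(.5445,.014,.078),(.5445,.014,.020)]:
    u=proj(p,X,C); print(u); cv2.circle(a,tuple(int(v) for v in u),3,(0,0,255),1)
cv2.imwrite("pics/w1.png",a)
E
```

```text
bracket 0.91 [277.5 202.6] [0.5462 0.0155 0.02  ]
bush_top 0.36 [272.1 316.1] [ 0.6989 -0.0041  0.034 ]
nest 0.57 [145.6 201.4] [ 0.5316 -0.1474  0.02  ]
[275.8027153  214.90208634]
[276.18611746 201.41115045]
```

View pics/w1.png

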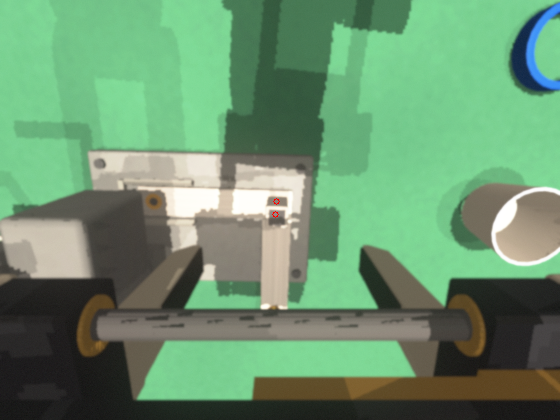

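The stub shows at (276,214), right where predicted, and the nest mark agrees with the top view. Going down onto the stub.

>>> move_arm([
  {"hand": 0,"x": 15,"y": -4,"z": -20,"twist": -2},
  {"hand": 0,"x": 0,"y": 0,"z": -30,"twist": 0},
  {"hand": 0,"x": 0,"y": 0,"z": -30,"twist": 0},
  {"hand": 0,"x": 0,"y": 0,"z": -30,"twist": 0},
  {"hand": 0,"x": 0,"y": 0,"z": -20,"twist": 0},
  {"hand": 0,"x": 0,"y": 0,"z": -10,"twist": 0},
  {"hand": 0,"x": 0,"y": 0,"z": 0,"twist": 0},
])

```text
time: 4.37
tool_pos: [0.5399, 0.0265, 0.0639]
tcp_rot: [0.167, 3.128, 0.014]
force: [-1.5, -0.2, 0.5]
grip_width: 0.0928
```

```bash
python3 - <<'E'
from h import *
st=state(); print(st["tool_pos"],R.from_rotvec(st["tcp_rot"]).as_matrix().round(3),st["joint_pos"].round(2))
E
```

```text
[0.53991729 0.0264693  0.06385361] [[-0.994  0.107  0.009]
 [ 0.107  0.994  0.008]
 [-0.008  0.009 -1.   ]] [-0.16  0.37  1.75  0.01  1.01 -1.63]
```

>>> move_arm([
  {"hand": 0,"x": 5,"y": -12,"z": -5,"twist": 0},
  {"hand": 0,"x": 0,"y": 0,"z": 0,"twist": 0},
  {"hand": 0,"x": 0,"y": 0,"z": 0,"twist": 0},
])

```text
time: 4.62
tool_pos: [0.5445, 0.0166, 0.06]
tcp_rot: [0.16, 3.128, 0.015]
force: [-0.0, -0.1, 0.3]
grip_width: 0.0928
```

>>> move_arm([
  {"hand": 0.4,"x": 0,"y": -2,"z": -1,"twist": 0},
  {"hand": 0.6,"x": 0,"y": 0,"z": 0,"twist": 0},
  {"hand": 1,"x": 0,"y": 0,"z": 0,"twist": 0},
  {"hand": 1,"x": 0,"y": 0,"z": 0,"twist": 0},
  {"hand": 1,"x": 0,"y": 0,"z": 0,"twist": 0},
  {"hand": 1,"x": 0,"y": 0,"z": 0,"twist": 0},
  {"hand": 1,"x": 0,"y": 0,"z": 0,"twist": 0},
  {"hand": 1,"x": 0,"y": 0,"z": 0,"twist": 0},
])

```text
time: 5.28
tool_pos: [0.5475, 0.0137, 0.0632]
tcp_rot: [0.161, 3.12, 0.013]
force: [-0.9, 0.6, 0.5]
grip_width: 0.0445
```

>>> move_arm([
  {"hand": 1,"x": -2,"y": 1,"z": -4,"twist": 0},
  {"hand": 1,"x": 0,"y": 0,"z": 0,"twist": 0},
  {"hand": 1,"x": 0,"y": 0,"z": 0,"twist": 0},
  {"hand": 1,"x": 0,"y": 0,"z": 0,"twist": 0},
  {"hand": 1,"x": 0,"y": 0,"z": 0,"twist": 0},
  {"hand": 1,"x": 0,"y": 0,"z": 0,"twist": 0},
])

```text
time: 5.78
tool_pos: [0.5452, 0.0146, 0.0587]
tcp_rot: [0.161, 3.12, 0.013]
force: [-0.1, -0.5, 0.2]
grip_width: 0.0231
```

>>> move_arm([
  {"hand": 1,"x": 0,"y": 0,"z": 6,"twist": 0},
  {"hand": 1,"x": 0,"y": 0,"z": 8,"twist": 0},
  {"hand": 1,"x": 0,"y": 0,"z": 8,"twist": 0},
  {"hand": 1,"x": 0,"y": 8,"z": 0,"twist": 0},
  {"hand": 1,"x": 1,"y": 15,"z": 0,"twist": 0},
  {"hand": 1,"x": 1,"y": 15,"z": 0,"twist": 0},
  {"hand": 1,"x": 1,"y": 15,"z": 0,"twist": 0},
  {"hand": 1,"x": 0,"y": 8,"z": 0,"twist": 0},
  {"hand": 1,"x": 0,"y": 0,"z": 0,"twist": 0},
])

```text
time: 6.53
tool_pos: [0.5456, 0.0804, 0.0824]
tcp_rot: [0.166, 3.125, 0.016]
force: [-0.5, -0.2, -3.8]
grip_width: 0.0233
```

>>> move_arm([
  {"hand": 1,"x": 0,"y": 0,"z": 0,"twist": -3},
  {"hand": 1,"x": 0,"y": 0,"z": 0,"twist": -6},
  {"hand": 1,"x": 0,"y": 0,"z": 0,"twist": -6},
  {"hand": 1,"x": 0,"y": 0,"z": 0,"twist": -6},
  {"hand": 1,"x": 0,"y": 0,"z": 0,"twist": -6},
  {"hand": 1,"x": 0,"y": 0,"z": 0,"twist": -6},
  {"hand": 1,"x": 0,"y": 0,"z": 0,"twist": -6},
  {"hand": 1,"x": 0,"y": 0,"z": 0,"twist": -6},
  {"hand": 1,"x": 0,"y": 0,"z": 0,"twist": -6},
  {"hand": 1,"x": 0,"y": 0,"z": 0,"twist": -6},
  {"hand": 1,"x": 0,"y": 0,"z": 0,"twist": -6},
  {"hand": 1,"x": 0,"y": 0,"z": 0,"twist": -6},
  {"hand": 1,"x": 0,"y": 0,"z": 0,"twist": -6},
  {"hand": 1,"x": 0,"y": 0,"z": 0,"twist": -6},
  {"hand": 1,"x": 0,"y": 0,"z": 0,"twist": -6},
  {"hand": 1,"x": 0,"y": 0,"z": 0,"twist": -3},
  {"hand": 1,"x": 0,"y": 0,"z": 0,"twist": 0},
])

```text
time: 7.95
tool_pos: [0.5439, 0.0757, 0.0823]
tcp_rot: [2.404, 1.999, -0.006]
force: [0.7, -0.1, -3.0]
grip_width: 0.0231
```

```bash
cat >> h.py <<'E'
def yawjaw(st):
    M=R.from_rotvec(st["tcp_rot"]).as_matrix(); return np.degrees(np.arctan2(M[1,1],M[0,1])),M[:,2].round(3)
E
python3 - <<'E'
from h import *
st=state(); print(st["tool_pos"],yawjaw(st),st["joint_pos"].round(2))
pt=grab_frame("top");p=grab_frame("wrist")
for q,C in((pt,cam(pt)),(p,cam(p,st))):
  zb=st["tool_pos"][2]-.0587+.02
  for n,z in (("bracket",zb),("bush_top",zb+.014)):
    uv,c=mark(q,n)
    if uv is not None: print(n,round(c,2),uv.round(1),atz(q,uv,z,C).round(4))
sc=grab_frame("scene")
a=cv2.resize(pt["img"][170:290,240:400],None,fx=3,fy=3); b=cv2.resize(sc["img"][180:320,180:360],None,fx=2.6,fy=2.6)[:360]
cv2.imwrite("pics/x2.png",np.hstack([a[:,:400],b[:,:400]]) if 0 else np.hstack([cv2.resize(a,(400,300)),cv2.resize(p["img"],(400,300))]))
E
```

```text
[0.54388696 0.07570763 0.082317  ] (np.float64(-10.517651035054268), array([ 0.007, -0.014, -1.   ])) [-0.06  0.37  1.7  -0.02  1.06  0.14]
bracket 0.93 [251.  231.8] [0.5414 0.0745 0.0436]
bush_top 0.22 [324.4 240.8] [ 0.5171 -0.141   0.0576]
bracket 0.78 [277.2 230. ] [0.5404 0.0757 0.0436]
```

View pics/x2.png

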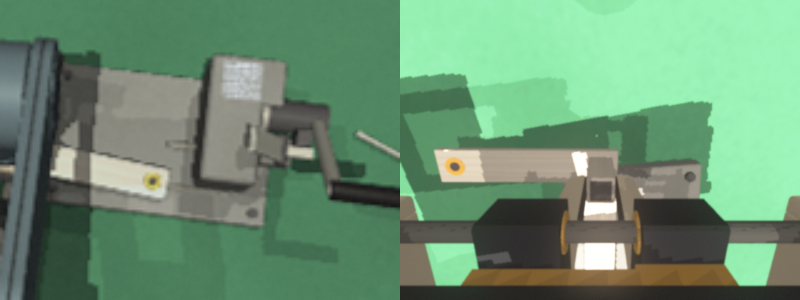

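```bash
python3 - <<'E'
from h import *
st=state(); p=grab_frame("top");C=cam(p);w=grab_frame("wrist");D=cam(w,st)
b1=atz(p,(301.0,241.8),.0576,C); b2=atz(w,(77,233.5),.0576,D); print(b1,b2)
s2=atz(w,(840/1.4-400+0,0),.1,D) if 0 else None
o=st["tool_pos"][:2]
for b in(b1,b2): d=b[:2]-o; print(np.linalg.norm(d),np.degrees(np.arctan2(d[1],d[0]))+90)
E
```

```text
[ 0.51293888 -0.07296446  0.0576    ] [0.40012763 0.10452976 0.0576    ]
0.1521744369525618 -11.704930868313127
0.14647930601035863 258.78688732945415
```

>>> move_arm([
  {"hand": 1,"x": 4,"y": 0,"z": 0,"twist": 3},
  {"hand": 1,"x": 4,"y": 0,"z": 0,"twist": 2.8},
  {"hand": 1,"x": 0,"y": 0,"z": 0,"twist": 0},
  {"hand": 1,"x": 0,"y": 0,"z": 0,"twist": 0},
])

```text
time: 8.73
tool_pos: [0.5517, 0.0762, 0.0822]
tcp_rot: [2.293, 2.126, -0.005]
force: [-0.5, -0.2, -3.1]
grip_width: 0.0233
```

```bash
python3 - <<'E'
from h import *
st=state(); p=grab_frame("top"); C=cam(p); w=grab_frame("wrist"); D=cam(w,st); o=st["tool_pos"][:2]
print(st["tool_pos"].round(4),yawjaw(st))
zb=st["tool_pos"][2]-.0387; th=np.radians(-5.44); Rz=np.array([[np.cos(th),-np.sin(th)],[np.sin(th),np.cos(th)]]); N=np.array([.5313,-.1475])
def brass(q,box):
    h=cv2.cvtColor(q["img"],cv2.COLOR_BGR2HSV); m=((h[...,0]>12)&(h[...,0]<32)&(h[...,1]>120)&(h[...,2]>100)).astype(np.uint8)
    k=np.zeros_like(m);x0,y0,x1,y1=box;k[y0:y1,x0:x1]=1; ys,xs=np.nonzero(m*k); return np.array([xs.min()+xs.max(),ys.min()+ys.max()])/2,len(xs)
for n,q,K,box,z in(("proud",p,C,(270,210,330,270),.014),("flush",w,D,(20,190,150,280),.008)):
    u,c=brass(q,box); b=atz(q,u,zb+z,K)[:2]; d=b-o; print(n,u,c,b.round(4),"len",np.linalg.norm(d).round(4),"ang",np.degrees(np.arctan2(d[1],d[0])).round(2),"press",(Rz.T@(b-N)).round(4))
print("tcp press",(Rz.T@(o-N)).round(4))
cv2.imwrite("pics/x3.png",cv2.resize(p["img"][190:290,240:390],None,fx=5,fy=5,interpolation=cv2.INTER_CUBIC))
E
```

```text
[0.5517 0.0762 0.0822] (np.float64(-4.313658268791003), array([ 0.008, -0.013, -1.   ]))
proud [301.5 234.5] 17 [ 0.5343 -0.0742] len 0.1515 ang -96.59 press [-0.004   0.0732]
flush [ 76.  232.5] 382 [0.4009 0.0884] len 0.1513 ang 175.38 press [-0.1522  0.2225]
tcp press [-0.0009  0.2247]
```

View pics/x3.png

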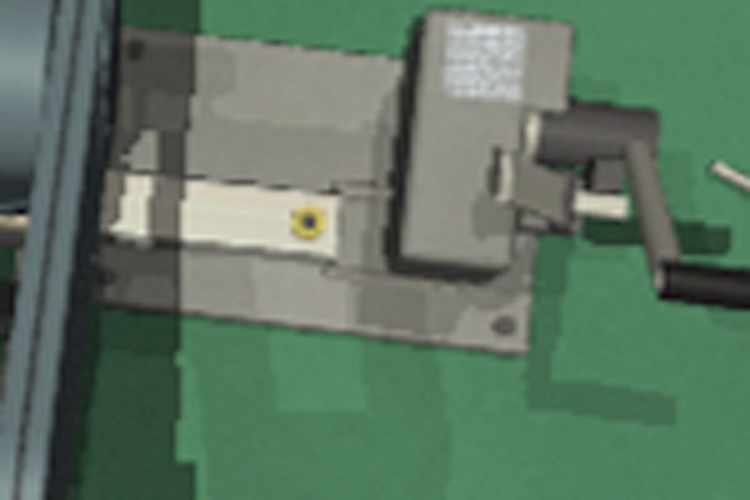

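The arm is lined up with the rails: arm end centred at about crop row 227, rails at rows 190 and 268, allowing for parallax. I'll lower it 5 mm for foot clearance and slide it in.

>>> move_arm([
  {"hand": 1,"x": 1,"y": 0,"z": -5,"twist": 0},
  {"hand": 1,"x": -1,"y": -10,"z": 0,"twist": 0},
  {"hand": 1,"x": -1,"y": -10,"z": 0,"twist": 0},
  {"hand": 1,"x": -1,"y": -10,"z": 0,"twist": 0},
  {"hand": 1,"x": -1,"y": -10,"z": 0,"twist": 0},
  {"hand": 1,"x": 0,"y": 0,"z": 0,"twist": 0},
])

```text
time: 9.33
tool_pos: [0.5472, 0.0321, 0.0763]
tcp_rot: [2.294, 2.125, -0.007]
force: [0.8, 0.2, -2.9]
grip_width: 0.0233
```

>>> move_arm([
  {"hand": 1,"x": 1,"y": -8,"z": 0,"twist": 0},
  {"hand": 1,"x": 0,"y": -9,"z": 0,"twist": 0},
  {"hand": 1,"x": -1,"y": -9,"z": 0,"twist": 0},
  {"hand": 1,"x": 0,"y": 0,"z": 0,"twist": 0},
  {"hand": 1,"x": 0,"y": 0,"z": 0,"twist": 0},
])

```text
time: 9.75
tool_pos: [0.5473, 0.0013, 0.0768]
tcp_rot: [2.297, 2.121, -0.006]
force: [0.7, -0.3, -3.5]
grip_width: 0.0235
```

```bash
python3 - <<'E'
from h import *
st=state(); print(st["tool_pos"].round(4),yawjaw(st)); p=grab_frame("top"); 
sc=grab_frame("scene")
a=cv2.resize(p["img"][190:290,250:350],(400,400),interpolation=cv2.INTER_CUBIC)
b=cv2.resize(sc["img"][200:300,200:300],(400,400),interpolation=cv2.INTER_CUBIC)
cv2.imwrite("pics/x4.png",np.hstack([a,b]))
E
```

```text
[0.5473 0.0013 0.0768] (np.float64(-4.576418351493351), array([ 0.007, -0.014, -1.   ]))
```

View pics/x4.png

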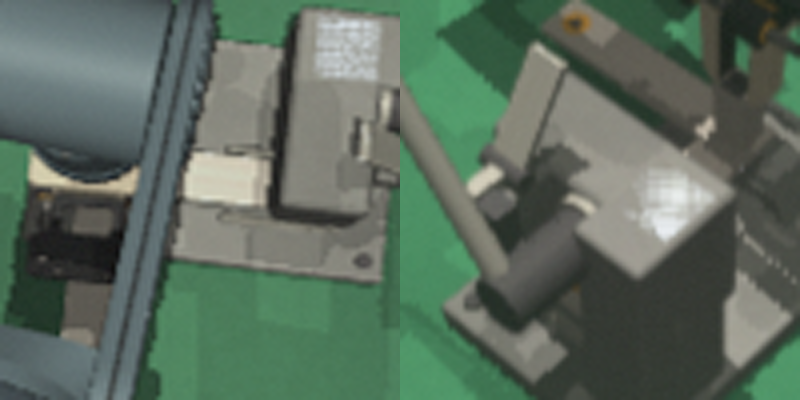

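The arm sits between the rails (arm centre about row 180, rails about 181). Lowering.

>>> move_arm([
  {"hand": 1,"x": 0,"y": 2,"z": -4,"twist": -0.5},
  {"hand": 1,"x": 0,"y": 0,"z": -4,"twist": 0},
  {"hand": 1,"x": 0,"y": 0,"z": -4,"twist": 0},
  {"hand": 1,"x": 0,"y": 0,"z": -2,"twist": 0},
  {"hand": 1,"x": 0,"y": 0,"z": 0,"twist": 0},
])

```text
time: 10.27
tool_pos: [0.5473, 0.0058, 0.0612]
tcp_rot: [2.304, 2.113, -0.006]
force: [-0.0, -0.4, -2.4]
grip_width: 0.0236
```

>>> move_arm([
  {"hand": 1,"x": 0,"y": -3,"z": -2,"twist": 0},
  {"hand": 1,"x": 0,"y": 0,"z": -1,"twist": 0},
  {"hand": 1,"x": 0,"y": 0,"z": 0,"twist": 0},
])

```text
time: 10.52
tool_pos: [0.5475, 0.0027, 0.0589]
tcp_rot: [2.302, 2.114, -0.006]
force: [-0.2, 0.4, -2.4]
grip_width: 0.0234
```

>>> move_arm([
  {"hand": 1,"x": 0,"y": 0,"z": -1.5,"twist": 0},
  {"hand": 1,"x": 0,"y": 0,"z": 0,"twist": 0},
  {"hand": 1,"x": 0,"y": 0,"z": 0,"twist": 0},
])

```text
time: 10.77
tool_pos: [0.548, 0.0025, 0.0592]
tcp_rot: [2.302, 2.113, -0.005]
force: [0.3, -0.3, -2.2]
grip_width: 0.0233
```

>>> move_arm([
  {"hand": 1,"x": 0,"y": 0,"z": -3,"twist": 0},
  {"hand": 1,"x": 0,"y": 0,"z": 0,"twist": 0},
  {"hand": 1,"x": 0,"y": 0,"z": 0,"twist": 0},
])

```text
time: 11.02
tool_pos: [0.5491, 0.0023, 0.0596]
tcp_rot: [2.3, 2.111, -0.001]
force: [-0.1, -0.1, -2.7]
grip_width: 0.023
```

>>> move_arm([
  {"hand": 1,"x": -1.5,"y": 0,"z": -3,"twist": 0},
  {"hand": 1,"x": 0,"y": 0,"z": -3,"twist": 0},
])

```text
time: 11.18
tool_pos: [0.5497, 0.0024, 0.0584]
tcp_rot: [2.297, 2.108, 0.004]
force: [-16.0, 2.2, 41.0]
grip_width: 0.023
```

>>> move_arm([
  {"hand": 1,"x": 0,"y": 0,"z": 0.5,"twist": 0},
  {"hand": 0.7,"x": 0,"y": 0,"z": 0,"twist": 0},
  {"hand": 0.3,"x": 0,"y": 0,"z": 0,"twist": 0},
  {"hand": 0,"x": 0,"y": 0,"z": 0,"twist": 0},
  {"hand": 0,"x": 0,"y": 0,"z": 0,"twist": 0},
  {"hand": 0,"x": 0,"y": 0,"z": 0,"twist": 0},
  {"hand": 0,"x": 0,"y": 0,"z": 0,"twist": 0},
])

```text
time: 11.77
tool_pos: [0.5503, 0.0018, 0.0586]
tcp_rot: [2.296, 2.107, 0.005]
force: [0.6, -0.4, 0.1]
grip_width: 0.0569
```

```bash
python3 - <<'E'
from h import *
st=state(); print(st["tool_pos"].round(4),yawjaw(st),st["grip_width"]); w=grab_frame("wrist"); cv2.imwrite("pics/w5.png",w["img"])
E
```

```text
[0.5503 0.0018 0.0586] (np.float64(-4.8928647373062315), array([ 0.019, -0.016, -1.   ])) 0.056876812925347346
```

View pics/w5.png

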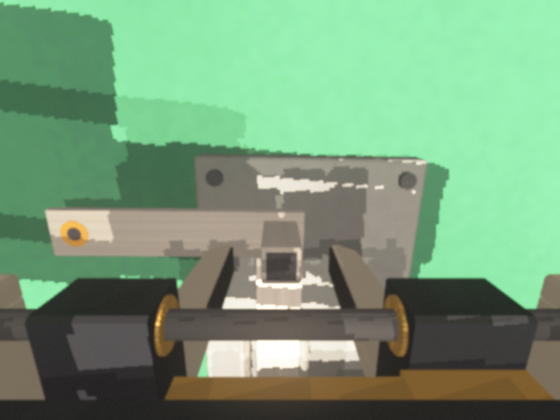

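>>> move_arm([
  {"hand": 0,"x": 0,"y": 0,"z": 0,"twist": 0},
  {"hand": 0,"x": 0,"y": 0,"z": 0,"twist": 0},
  {"hand": 0,"x": 0,"y": 0,"z": 10,"twist": 0},
  {"hand": 0,"x": 0,"y": 0,"z": 25,"twist": 0},
  {"hand": 0,"x": 0,"y": 0,"z": 35,"twist": 0},
  {"hand": 0,"x": 0,"y": 0,"z": 35,"twist": 0},
  {"hand": 0,"x": 0,"y": 0,"z": 35,"twist": 0},
  {"hand": 0,"x": 0,"y": 8,"z": 35,"twist": 0},
  {"hand": 1,"x": -30,"y": 25,"z": 35,"twist": 0},
  {"hand": 1,"x": -30,"y": 25,"z": 35,"twist": 0},
  {"hand": 1,"x": -30,"y": 20,"z": 20,"twist": 0},
  {"hand": 1,"x": 0,"y": 0,"z": 0,"twist": 0},
])

```text
time: 12.82
tool_pos: [0.4658, 0.071, 0.322]
tcp_rot: [2.302, 2.105, 0.005]
force: [0.7, 0.7, 0.3]
grip_width: 0.0709
```

```bash
python3 - <<'E'
from h import *
st=state(); print(st["tool_pos"].round(4),yawjaw(st)); p=grab_frame("top");C=cam(p);w=grab_frame("wrist");D=cam(w,st)
for nm,q,K in(("top",p,C),("wrist",w,D)):
  for n,z in (("bracket",.02),("bush_top",.034),("nest",.02),("press",0)):
    uv,c=mark(q,n)
    if uv is not None: print(nm,n,round(c,2),uv.round(1),atz(q,uv,z,K).round(4))
cv2.imwrite("pics/x6.png",np.hstack([cv2.resize(p["img"][190:290,230:330],(400,400),interpolation=cv2.INTER_CUBIC),cv2.resize(w["img"],(400,300)) if 0 else cv2.copyMakeBorder(cv2.resize(w["img"],(400,300)),0,100,0,0,0)]))
E
```

```text
[0.4658 0.071  0.322 ] (np.float64(-5.109391721918718), array([ 0.017, -0.014, -1.   ]))
top bracket 0.89 [274.9 233.9] [0.539  0.0042 0.02  ]
top bush_top 0.75 [365.1 216.1] [ 0.5956 -0.265   0.034 ]
top nest 0.87 [327.8 239.1] [ 0.526  -0.1549  0.02  ]
top press 0.78 [324.5 238.2] [ 0.5308 -0.147   0.    ]
wrist bracket 0.83 [331.7 209.5] [0.5485 0.0021 0.02  ]
wrist bush_top 0.56 [327.2 294.5] [ 0.5319 -0.1484  0.034 ]
wrist nest 0.97 [325.1 291.1] [ 0.5303 -0.15    0.02  ]
wrist press 0.76 [321.9 282.9] [ 0.5277 -0.1446  0.    ]
```

View pics/x6.png

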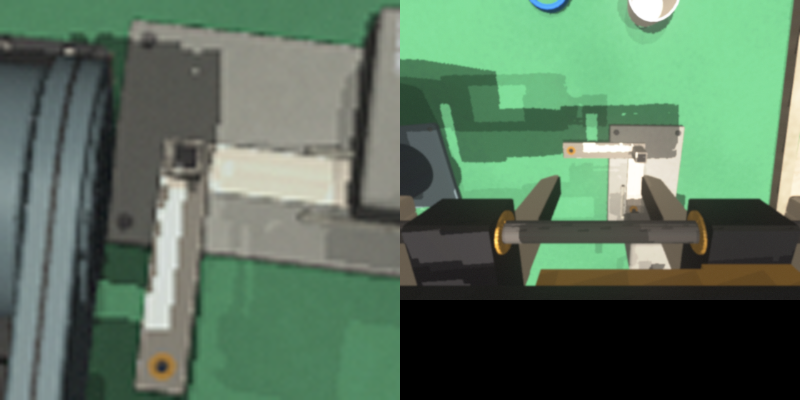

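The bracket lies by the rails, but its arm looks shifted toward +x and could be riding on the upper rail's flare. I'll look closer with the wrist camera from the robot side.

>>> move_arm([
  {"hand": 1,"x": 4,"y": -6,"z": -4,"twist": 6},
  {"hand": 1,"x": 4,"y": -6,"z": -4,"twist": 6},
  {"hand": 1,"x": 4,"y": -6,"z": -4,"twist": 6},
  {"hand": 1,"x": 4,"y": -6,"z": -8,"twist": 6},
  {"hand": 1,"x": 4,"y": -6,"z": -8,"twist": 6},
  {"hand": 1,"x": 4,"y": -6,"z": -10,"twist": 6},
  {"hand": 1,"x": 4,"y": -6,"z": -12,"twist": 6},
  {"hand": 1,"x": 4,"y": -6,"z": -12,"twist": 6},
  {"hand": 1,"x": 4,"y": -6,"z": -12,"twist": 6},
  {"hand": 1,"x": 4,"y": -6,"z": -12,"twist": 6},
  {"hand": 1,"x": 4,"y": -6,"z": -12,"twist": 6},
  {"hand": 1,"x": 4,"y": -6,"z": -12,"twist": 6},
  {"hand": 1,"x": 4,"y": -6,"z": -12,"twist": 6},
  {"hand": 1,"x": 4,"y": -6,"z": -12,"twist": 6},
  {"hand": 1,"x": 4,"y": -6,"z": -12,"twist": 6},
  {"hand": 1,"x": 4,"y": -6,"z": -12,"twist": 0},
  {"hand": 1,"x": 0,"y": 0,"z": 0,"twist": 0},
])

```text
time: 14.73
tool_pos: [0.536, -0.0374, 0.1395]
tcp_rot: [-0.03, -3.14, -0.011]
force: [-0.7, 0.6, 0.2]
grip_width: 0.0005
```

```bash
python3 - <<'E'
from h import *
st=state(); print(st["tool_pos"].round(4),yawjaw(st)); w=grab_frame("wrist");D=cam(w,st)
for n,z in (("bracket",.02),("bush_top",.034),("nest",.02)):
    uv,c=mark(w,n)
    if uv is not None: print(n,round(c,2),uv.round(1),atz(w,uv,z,D).round(4))
cv2.imwrite("pics/w7.png",cv2.resize(w["img"][60:330,80:440],None,fx=2.2,fy=2.2,interpolation=cv2.INTER_CUBIC))
E
```

```text
[ 0.536  -0.0374  0.1395] (np.float64(88.92298290092795), array([-0.001,  0.007, -1.   ]))
bracket 0.71 [316.2 217.3] [5.509e-01 4.000e-04 2.000e-02]
nest 0.77 [170.9 200.9] [ 0.5303 -0.1475  0.02  ]
```

View pics/w7.png

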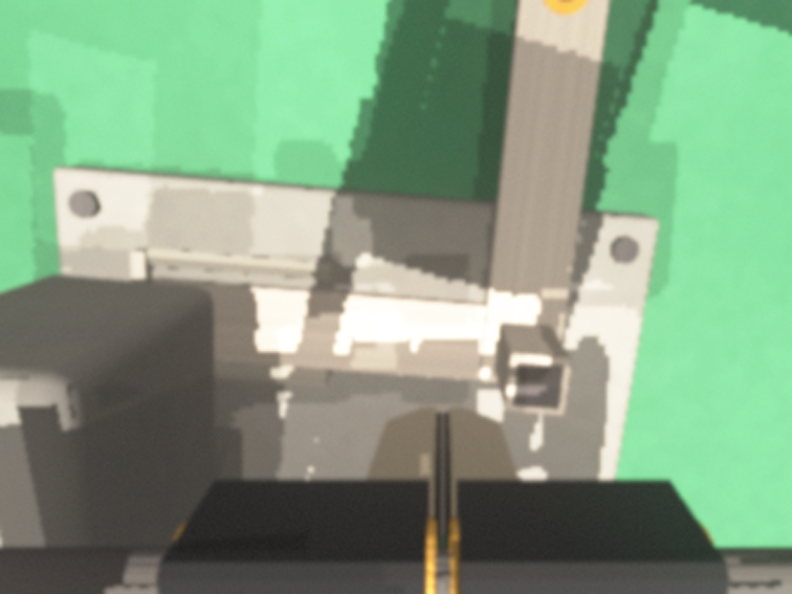

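```bash
python3 - <<'E'
from h import *
st=state(); w=grab_frame("wrist");D=cam(w,st)
P=lambda c,z: atz(w,np.array(c)/2.2+[80,60]-.25,z,D)
a,b=P((55,170),.02)[:2],P((490,205),.02)[:2]; c2=P((655,218),.02)[:2]; c3=P((600,478),.02)[:2]
u=(b-a)/np.linalg.norm(b-a); yaw=np.degrees(np.arctan2(u[1],u[0]))-90; print("front edge yaw",yaw,"corner",c2)
n=np.array([u[1],-u[0]])
px=lambda X:(X[:2]-a)@n*1000-60
for nm,c,z in(("arm front",(300,291),.028),("arm front",(480,302),.028),("arm back",(300,372),.028),("arm back",(450,380),.028),
 ("flush L",(497,280),.028),("flush R",(577,280),.028)): print(nm,px(P(c,z)).round(1),((P(c,z)[:2]-c2)@u*1000+205).round(1))
for z in(.078,): print("stub top c",px(P((540,383),z)),((P((540,383),z)[:2]-c2)@u*1000+205))
# overlay
img=cv2.resize(w["img"][60:330,80:440],None,fx=2.2,fy=2.2,interpolation=cv2.INTER_CUBIC)
def W(x,y,z): q=c2+u*(y-.205)+n*(x+.06); return [*q,z]
def L(p1,p2,col): 
    q=[(proj(w,W(*p),D)-[80,60]+.25)*2.2 for p in(p1,p2)]; cv2.line(img,*[tuple(int(round(v)) for v in k) for k in q],col,1)
for s in(-1,1):
    L((s*.021,-.02,.02),(s*.021,.06,.02),(0,0,255)); L((s*.024,-.02,.032),(s*.024,.06,.032),(0,200,255))
    L((s*.018,-.0,.028),(s*.018,.13,.028),(255,0,0))
L((.0,.0,.02),(.0,.001,.02),(255,0,255))
cv2.imwrite("pics/w8.png",img[150:470])
E
```

```text
front edge yaw -5.635489725984655 corner [0.4942758  0.06175349]
arm front -15.8 47.7
arm front -17.1 129.3
arm back 22.9 48.5
arm back 21.5 118.8
flush L -27.8 135.9
flush R -30.6 171.9
stub top c 1.9039491541554625 151.5936345401151
```

View pics/w8.png

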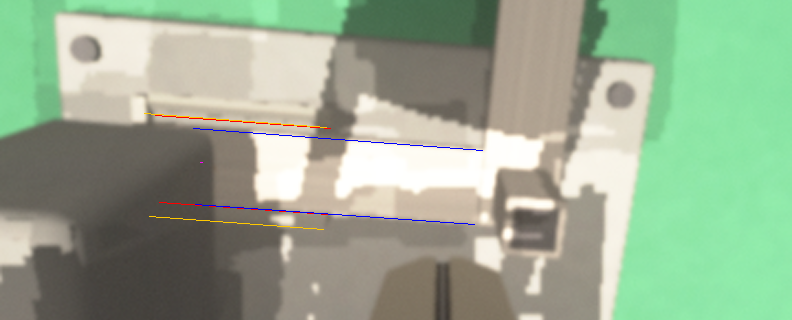

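The arm looks 2–4 mm off toward +x, hard against the back rail or its flare. I'll regrasp the stub, nudge the bracket 3 mm toward -x and press it down to make sure it is seated.

>>> move_arm([
  {"hand": 0,"x": 5,"y": 13,"z": 3,"twist": -2},
  {"hand": 0,"x": 5,"y": 13,"z": 0,"twist": -2},
  {"hand": 0,"x": 4,"y": 13,"z": 0,"twist": -0.5},
  {"hand": 0,"x": 0,"y": 0,"z": 0,"twist": 0},
  {"hand": 0,"x": 0,"y": 0,"z": 0,"twist": 0},
  {"hand": 0,"x": 0,"y": 0,"z": 0,"twist": 0},
  {"hand": 0,"x": 0,"y": 0,"z": 0,"twist": 0},
  {"hand": 0,"x": 0,"y": 0,"z": 0,"twist": 0},
  {"hand": 0,"x": 0,"y": 0,"z": 0,"twist": 0},
  {"hand": 0,"x": 0,"y": 0,"z": -20,"twist": 0},
])

```text
time: 15.82
tool_pos: [0.5555, 0.0023, 0.1363]
tcp_rot: [0.156, 3.116, 0.002]
force: [0.9, -0.2, -0.6]
grip_width: 0.0623
```

```bash
python3 - <<'E'
from h import *
st=state(); print(st["tool_pos"].round(4),yawjaw(st),st["grip_width"])
E
```

```text
[0.5555 0.0023 0.1363] (np.float64(84.28513222964688), array([ 0.022,  0.   , -1.   ])) 0.062302259934517615
```

>>> move_arm([
  {"hand": 0,"x": -3,"y": 0,"z": -10,"twist": 0},
  {"hand": 0,"x": -2,"y": 0,"z": -15,"twist": 0},
  {"hand": 0,"x": 0,"y": 0,"z": -20,"twist": 0},
  {"hand": 0,"x": 0,"y": 0,"z": -15,"twist": 0},
  {"hand": 0,"x": 0,"y": 0,"z": -8,"twist": 0},
  {"hand": 0,"x": 0,"y": 0,"z": 0,"twist": 0},
])

```text
time: 16.32
tool_pos: [0.5467, 0.0006, 0.0624]
tcp_rot: [0.16, 3.121, 0.003]
force: [0.0, -0.4, 0.7]
grip_width: 0.0925
```

>>> move_arm([
  {"hand": 0.5,"x": 3,"y": 1,"z": -2,"twist": 0},
  {"hand": 0.8,"x": 0,"y": 0,"z": 0,"twist": 0},
  {"hand": 1,"x": 0,"y": 0,"z": 0,"twist": 0},
  {"hand": 1,"x": 0,"y": 0,"z": 0,"twist": 0},
  {"hand": 1,"x": 0,"y": 0,"z": 0,"twist": 0},
  {"hand": 1,"x": 0,"y": 0,"z": 0,"twist": 0},
  {"hand": 1,"x": 0,"y": 0,"z": 0,"twist": 0},
  {"hand": 1,"x": 0,"y": 0,"z": 0,"twist": 0},
  {"hand": 1,"x": 0,"y": 0,"z": 0,"twist": 0},
  {"hand": 1,"x": 0,"y": 0,"z": 0,"twist": 0},
  {"hand": 1,"x": 0,"y": 0,"z": 0,"twist": 0},
  {"hand": 1,"x": 0,"y": 0,"z": 0,"twist": 0},
  {"hand": 1,"x": 0,"y": 0,"z": 0,"twist": 0},
])

```text
time: 17.4
tool_pos: [0.5526, 0.0009, 0.0644]
tcp_rot: [0.16, 3.115, 0.001]
force: [-0.1, 0.5, 0.0]
grip_width: 0.011
```

```bash
python3 - <<'E'
from h import *
st=state(); print(st["tool_pos"].round(4),yawjaw(st),st["grip_width"]); w=grab_frame("wrist");t=grab_frame("top")
cv2.imwrite("pics/w9.png",np.hstack([w["img"][:,60:500],cv2.resize(t["img"][190:310,230:330],(350,420),interpolation=cv2.INTER_CUBIC)]))
E
```

```text
[0.5526 0.0009 0.0644] (np.float64(84.13660533938717), array([ 0.023, -0.   , -1.   ])) 0.010995875093572463
```

View pics/w9.png

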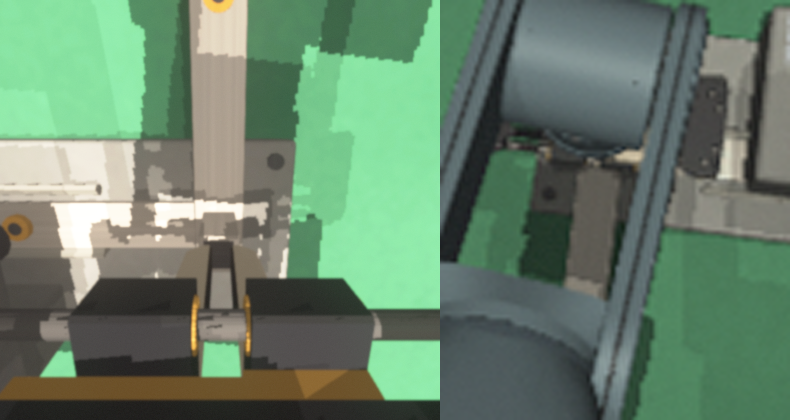

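```bash
python3 - <<'E'
from h import *
st=state(); w=grab_frame("wrist");D=cam(w,st)
for n,z in (("bracket",.02),("bush_top",.034),("nest",.02)):
    uv,c=mark(w,n)
    if uv is not None: print(n,round(c,2),uv.round(1),atz(w,uv,z,D).round(4))
P=lambda c,z: atz(w,c,z,D).round(4)
print("bush by eye",P((75.5,228),.034)); print("flush bush",P((279,1),.028))
print("stub proj if at .5507,.0026:",proj(w,(.5507,.0026,.078),D),proj(w,(.5387,.0026,.078),D), "tips",proj(w,st["tool_pos"]+[0,0,-.022],D),"tcp",proj(w,st["tool_pos"],D))
print("rail front top",P((120,187),.032),P((150,190),.032),"arm front",P((240,206),.028),"arm L/R",P((253,100),.028),P((306,100),.028))
cv2.imwrite("pics/wa.png",cv2.resize(w["img"][150:350,200:360],None,fx=3.7,fy=2.9,interpolation=cv2.INTER_CUBIC))
r=regions_of(w,"bracket"); print(r[0]["extent"] if r else None)
E
```

```text
bracket 0.87 [278.3 224.7] [ 5.508e-01 -2.000e-04  2.000e-02]
bush_top 0.68 [ 73.1 230.7] [ 0.5349 -0.1502  0.034 ]
bush by eye [ 0.533  -0.1478  0.034 ]
flush bush [0.4037 0.0157 0.028 ]
stub proj if at .5507,.0026: [282.57931599 256.71641921] [280.51902008 238.17920114] tips [280.13089519 237.53618643] tcp [280.16538197 250.43796877]
rail front top [ 0.5066 -0.1086  0.032 ] [ 0.511  -0.0879  0.032 ] arm front [ 0.5305 -0.0265  0.028 ] arm L/R [ 0.4585 -0.0074  0.028 ] [0.4621 0.0277 0.028 ]
[0.0948, 0.0, 0.545, 0.6483]
```

View pics/wa.png

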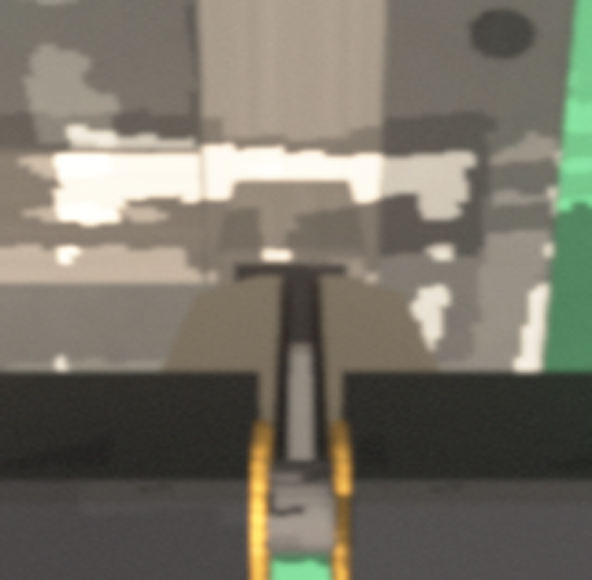

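>>> move_arm([
  {"hand": 1,"x": 0,"y": 0,"z": 0,"twist": 0},
  {"hand": 1,"x": 0,"y": 0,"z": 0,"twist": 0},
])

```text
time: 17.92
tool_pos: [0.5526, 0.001, 0.0644]
tcp_rot: [0.16, 3.115, 0.001]
force: [-0.1, -0.0, -0.2]
grip_width: 0.0008
```

The fingers shut fully with nothing between them, so they missed the stub, probably because I held them too high. I'll open, go lower and grip again.

>>> move_arm([
  {"hand": 0,"x": -1,"y": 1,"z": 15,"twist": 0},
  {"hand": 0,"x": 0,"y": 0,"z": 5,"twist": 0},
  {"hand": 0,"x": 0,"y": 0,"z": 0,"twist": 0},
  {"hand": 0,"x": 0,"y": 0,"z": 0,"twist": 0},
  {"hand": 0,"x": 0,"y": 0,"z": 0,"twist": 0},
  {"hand": 0,"x": 0,"y": 0,"z": 0,"twist": 0},
  {"hand": 0,"x": 0,"y": 0,"z": 0,"twist": 0},
  {"hand": 0,"x": 0,"y": 0,"z": 0,"twist": 0},
  {"hand": 0,"x": 0,"y": 0,"z": -8,"twist": 0},
  {"hand": 0,"x": 0,"y": 0,"z": -10,"twist": 0},
  {"hand": 0,"x": 0,"y": 0,"z": -8,"twist": 0},
  {"hand": 0,"x": 0,"y": 0,"z": -2,"twist": 0},
  {"hand": 0,"x": 0,"y": 0,"z": 0,"twist": 0},
])

```text
time: 19.0
tool_pos: [0.5496, 0.0021, 0.0507]
tcp_rot: [0.16, 3.119, 0.002]
force: [0.6, 0.1, 0.3]
grip_width: 0.0828
```

```bash
python3 - <<'E'
from h import *
st=state(); print(st["tool_pos"].round(4),yawjaw(st),st["grip_width"]); w=grab_frame("wrist");D=cam(w,st)
cv2.imwrite("pics/wb.png",w["img"])
for n,z in (("bracket",.02),("bush_top",.034),("nest",.02)):
    uv,c=mark(w,n)
    if uv is not None: print(n,round(c,2),uv.round(1),atz(w,uv,z,D).round(4))
E
```

```text
[0.5496 0.0021 0.0507] (np.float64(84.12176401663481), array([ 0.018,  0.001, -1.   ])) 0.08275355973372299
bracket 0.88 [276.2 233.6] [ 0.5496 -0.0008  0.02  ]
bush_top 0.58 [ 59.5 243.3] [ 0.5357 -0.1507  0.034 ]
```

>>> move_arm([
  {"hand": 0.5,"x": 0,"y": 0,"z": 4,"twist": 0},
  {"hand": 0.8,"x": 0,"y": 0,"z": 0,"twist": 0},
  {"hand": 1,"x": 0,"y": 0,"z": 0,"twist": 0},
  {"hand": 1,"x": 0,"y": 0,"z": 0,"twist": 0},
  {"hand": 1,"x": 0,"y": 0,"z": 0,"twist": 0},
  {"hand": 1,"x": 0,"y": 0,"z": 0,"twist": 0},
  {"hand": 1,"x": 0,"y": 0,"z": 0,"twist": 0},
  {"hand": 1,"x": 0,"y": 0,"z": 0,"twist": 0},
  {"hand": 1,"x": 0,"y": 0,"z": 0,"twist": 0},
  {"hand": 1,"x": 0,"y": 0,"z": 0,"twist": 0},
  {"hand": 1,"x": 0,"y": 0,"z": 0,"twist": 0},
])

```text
time: 20.12
tool_pos: [0.5521, 0.0013, 0.0587]
tcp_rot: [0.159, 3.113, -0.0]
force: [0.3, -2.8, -0.2]
grip_width: 0.0242
```

>>> move_arm([
  {"hand": 1,"x": 0,"y": 0,"z": 2,"twist": 0},
  {"hand": 1,"x": -3,"y": -0.5,"z": 0,"twist": 0},
  {"hand": 1,"x": 0,"y": 0,"z": 0,"twist": 0},
])

```text
time: 20.37
tool_pos: [0.548, 0.0011, 0.0598]
tcp_rot: [0.16, 3.115, 0.001]
force: [-1.6, 0.5, -3.1]
grip_width: 0.0231
```

>>> move_arm([
  {"hand": 1,"x": -2.5,"y": 0,"z": 0,"twist": 0},
  {"hand": 1,"x": -0.5,"y": 0,"z": 0,"twist": 0},
])

```text
time: 20.53
tool_pos: [0.5452, 0.0012, 0.0598]
tcp_rot: [0.16, 3.114, 0.001]
force: [-0.5, -0.2, -2.4]
grip_width: 0.0231
```

>>> move_arm([
  {"hand": 1,"x": 1.5,"y": 0,"z": -2,"twist": 0},
  {"hand": 1,"x": 0,"y": 0,"z": -2,"twist": 0},
])

```text
time: 20.7
tool_pos: [0.5467, 0.0013, 0.0586]
tcp_rot: [0.159, 3.113, 0.001]
force: [-9.6, 0.5, 26.1]
grip_width: 0.0237
```

>>> move_arm([
  {"hand": 1,"x": -1,"y": 0,"z": 1,"twist": 0},
  {"hand": 1,"x": -3,"y": 0,"z": 0,"twist": 0},
  {"hand": 1,"x": -2,"y": 0,"z": 0,"twist": 0},
])

```text
time: 20.95
tool_pos: [0.5427, 0.0013, 0.0613]
tcp_rot: [0.158, 3.108, 0.001]
force: [3.8, 0.6, -0.6]
grip_width: 0.0234
```

>>> move_arm([
  {"hand": 1,"x": 3,"y": 0,"z": -1,"twist": 0},
  {"hand": 1,"x": 3,"y": 0,"z": -0.5,"twist": 0},
  {"hand": 1,"x": 2,"y": 0,"z": 0,"twist": 0},
])

```text
time: 21.2
tool_pos: [0.5488, 0.0015, 0.0587]
tcp_rot: [0.159, 3.112, 0.001]
force: [-4.8, -0.5, 8.9]
grip_width: 0.0237
```

Feeling for the rails gives walls at about x = 0.543 and 0.549, which matches the 6 mm of play, so the arm is in the nest. I'll centre it and release.

>>> move_arm([
  {"hand": 1,"x": -2.5,"y": 0,"z": 0.5,"twist": 0},
  {"hand": 1,"x": 0,"y": 0,"z": -0.5,"twist": 0},
  {"hand": 1,"x": 0,"y": 0,"z": 0,"twist": 0},
])

```text
time: 21.45
tool_pos: [0.5477, 0.0014, 0.0588]
tcp_rot: [0.159, 3.111, 0.001]
force: [0.5, 0.0, -0.9]
grip_width: 0.0231
```

>>> move_arm([
  {"hand": 1,"x": -1.5,"y": 0,"z": -0.5,"twist": 0},
  {"hand": 0.5,"x": 0,"y": 0,"z": 0,"twist": 0},
  {"hand": 0,"x": 0,"y": 0,"z": 0,"twist": 0},
  {"hand": 0,"x": 0,"y": 0,"z": 0,"twist": 0},
  {"hand": 0,"x": 0,"y": 0,"z": 0,"twist": 0},
  {"hand": 0,"x": 0,"y": 0,"z": 0,"twist": 0},
  {"hand": 0,"x": 0,"y": 0,"z": 0,"twist": 0},
  {"hand": 0,"x": 0,"y": 0,"z": 0,"twist": 0},
  {"hand": 0,"x": 0,"y": 0,"z": 5,"twist": 0},
  {"hand": 0,"x": 0,"y": 0,"z": 15,"twist": 0},
  {"hand": 0,"x": 0,"y": 0,"z": 30,"twist": 0},
  {"hand": 0,"x": 0,"y": 0,"z": 35,"twist": 0},
  {"hand": 0,"x": 0,"y": 10,"z": 40,"twist": 0},
  {"hand": 0,"x": 0,"y": 10,"z": 40,"twist": 0},
  {"hand": 1,"x": 0,"y": 10,"z": 40,"twist": -6},
  {"hand": 1,"x": 0,"y": 5,"z": 40,"twist": -6},
  {"hand": 1,"x": 0,"y": 0,"z": 0,"twist": 0},
])

```text
time: 22.87
tool_pos: [0.5378, 0.0379, 0.3116]
tcp_rot: [0.502, 3.084, 0.006]
force: [0.2, 0.0, 0.1]
grip_width: 0.0772
```

```bash
python3 - <<'E'
from h import *
st=state(); print(st["tool_pos"].round(4),yawjaw(st),st["joint_pos"].round(2)); w=grab_frame("wrist");D=cam(w,st);p=grab_frame("top");C=cam(p);s=grab_frame("scene");S=cam(s)
for nm,q,K in(("top",p,C),("wrist",w,D),("scene",s,S)):
  for n,z in (("bracket",.02),("bush_top",.034),("nest",.02),("catch_pivot",.2),("catch_tab",.261),("lever_pivot",.165),("lever_grip",.288),("grip_mid",.288)):
    uv,c=mark(q,n)
    if uv is not None: print(nm,n,round(c,2),uv.round(1),atz(q,uv,z,K).round(4))
E
```

```text
[0.5378 0.0379 0.3116] (np.float64(71.50986506991349), array([ 0.017,  0.001, -1.   ])) [-0.14  0.18  1.38  0.    1.57 -1.39]
top bracket 0.56 [275.6 232.1] [0.5445 0.0023 0.02  ]
top catch_pivot 0.76 [352.1 232.3] [ 0.526  -0.1981  0.2   ]
top lever_pivot 0.75 [366.2 218.3] [ 0.5684 -0.2418  0.165 ]
top lever_grip 0.76 [375.2 245. ] [ 0.4864 -0.2371  0.288 ]
top grip_mid 0.88 [395.2 248.4] [ 0.4792 -0.2835  0.288 ]
wrist bracket 0.93 [259.7 185.1] [0.5451 0.0027 0.02  ]
wrist bush_top 0.46 [163.5 211.4] [ 0.5341 -0.1525  0.034 ]
wrist nest 0.95 [168.1 207.2] [ 0.5322 -0.1491  0.02  ]
wrist catch_pivot 0.66 [ 67.8 272.4] [ 0.537 -0.199  0.2  ]
wrist lever_grip 0.56 [174.8 202.1] [ 0.49   -0.0229  0.288 ]
wrist grip_mid 0.62 [168.7 207.7] [ 0.4923 -0.0286  0.288 ]
scene bracket 0.84 [281.9 239. ] [ 0.5434 -0.0036  0.02  ]
scene nest 0.72 [243.3 274.3] [ 0.5321 -0.1526  0.02  ]
scene catch_pivot 0.71 [227.7 239.8] [ 0.5349 -0.1925  0.2   ]
scene catch_tab 0.76 [237.3 210.5] [ 0.536  -0.1553  0.261 ]
scene lever_pivot 0.67 [226.1 275.1] [ 0.5735 -0.2469  0.165 ]
scene lever_grip 0.67 [172.6 228.5] [ 0.4835 -0.2833  0.288 ]
scene grip_mid 0.82 [171.6 223.1] [ 0.472  -0.2747  0.288 ]
```

Stub and nest marks agree: the bush is over the nest to within about 2 mm. Next is the catch: turn the jaws along the press's x and move above the tab.

>>> move_arm([
  {"hand": 1,"x": 0,"y": -18,"z": 5,"twist": -6.4},
  {"hand": 1,"x": 0,"y": -18,"z": 5,"twist": -6.4},
  {"hand": 1,"x": 0,"y": -18,"z": 5,"twist": -6.4},
  {"hand": 1,"x": 0,"y": -18,"z": 5,"twist": -6.4},
  {"hand": 1,"x": 0,"y": -18,"z": 0,"twist": -6.4},
  {"hand": 1,"x": 0,"y": -18,"z": 0,"twist": -6.4},
  {"hand": 1,"x": 0,"y": -18,"z": 0,"twist": -6.4},
  {"hand": 1,"x": 0,"y": -18,"z": 0,"twist": -6.4},
  {"hand": 1,"x": 0,"y": -18,"z": 0,"twist": -6.4},
  {"hand": 1,"x": 0,"y": -18,"z": 0,"twist": -6.4},
  {"hand": 1,"x": 0,"y": -18,"z": 0,"twist": -6.4},
  {"hand": 1,"x": 0,"y": -18,"z": 0,"twist": -6.4},
  {"hand": 1,"x": 0,"y": 0,"z": 0,"twist": 0},
])

```text
time: 25.3
tool_pos: [0.5336, -0.1872, 0.3235]
tcp_rot: [2.378, 2.043, 0.003]
force: [-0.2, 0.3, 0.3]
grip_width: 0.0005
```

```bash
python3 - <<'E'
from h import *
st=state(); print(st["tool_pos"].round(4),yawjaw(st),st["joint_pos"].round(2)); w=grab_frame("wrist");D=cam(w,st)
for n,z in (("catch_pivot",.2),("catch_tab",.261),("lever_pivot",.165),("lever_grip",.288),("grip_mid",.288)):
    uv,c=mark(w,n)
    if uv is not None: print(n,round(c,2),uv.round(1),atz(w,uv,z,D).round(4))
E
```

```text
[ 0.5336 -0.1872  0.3235] (np.float64(-8.67033212687759), array([ 0.005, -0.003, -1.   ])) [-0.53  0.23  1.28  0.    1.62 -0.38]
catch_pivot 0.81 [282.3 217.9] [ 0.5322 -0.2041  0.2   ]
catch_tab 0.8 [280.6 189.7] [ 0.5367 -0.1612  0.261 ]
lever_pivot 0.65 [320.  237.2] [ 0.5716 -0.2455  0.165 ]
lever_grip 0.53 [318.6 233.2] [ 0.5608 -0.1931  0.288 ]
```

>>> move_arm([
  {"hand": 1,"x": 1,"y": -11,"z": -5,"twist": 3},
  {"hand": 1,"x": 0,"y": 0,"z": -15,"twist": 0},
  {"hand": 1,"x": 0,"y": 0,"z": -15,"twist": 0},
  {"hand": 1,"x": 0,"y": 0,"z": -8,"twist": 0},
  {"hand": 1,"x": 0,"y": 0,"z": 0,"twist": 0},
])

```text
time: 26.02
tool_pos: [0.536, -0.1898, 0.2821]
tcp_rot: [2.295, 2.131, 0.009]
force: [-0.7, -0.1, 0.8]
grip_width: 0.0006
```

>>> move_arm([
  {"hand": 1,"x": 0,"y": 5,"z": -10,"twist": 0},
  {"hand": 1,"x": 0,"y": 8,"z": -4,"twist": 0},
  {"hand": 1,"x": 0,"y": 8,"z": -5,"twist": 0},
  {"hand": 1,"x": 0,"y": 6,"z": -7,"twist": 0},
])

```text
time: 26.35
tool_pos: [0.5372, -0.1609, 0.2582]
tcp_rot: [2.29, 2.131, 0.011]
force: [-0.3, 0.5, 0.3]
grip_width: 0.0004
```

>>> move_arm([
  {"hand": 1,"x": 0,"y": 5,"z": -8,"twist": 0},
  {"hand": 1,"x": 0,"y": 4,"z": -9,"twist": 0},
  {"hand": 1,"x": 0,"y": 2,"z": -6,"twist": 0},
  {"hand": 1,"x": 0,"y": 1,"z": -4,"twist": 0},
])

```text
time: 26.68
tool_pos: [0.5395, -0.1397, 0.2332]
tcp_rot: [2.285, 2.136, 0.029]
force: [-1.5, 5.5, 6.7]
grip_width: 0.0006
```

```bash
python3 - <<'E'
from h import *
st=state(); print(st["tool_pos"].round(4)); s=grab_frame("scene");S=cam(s);p=grab_frame("top")
m=mark(s,"catch_tab");print(m, [ (f,proj(s,(.534,-.197+.07*np.cos(np.radians(f)),.2+.07*np.sin(np.radians(f))),S).round(1)) for f in(60,40,20,3)])
m=mark(p,"catch_tab");print(m)
E
```

```text
[ 0.5395 -0.1397  0.2332]
(array([241.976, 211.806]), 0.77) [(60, array([234.5, 212.1])), (40, array([240.7, 211.8])), (20, array([244.9, 215. ])), (3, array([246.5, 220. ]))]
(None, 0)
```

>>> move_arm([
  {"hand": 1,"x": 0,"y": 0,"z": 10,"twist": 0},
  {"hand": 1,"x": 0,"y": -3,"z": 20,"twist": 0},
  {"hand": 1,"x": 0,"y": -12,"z": 30,"twist": 0},
  {"hand": 1,"x": 0,"y": -12,"z": 30,"twist": 0},
  {"hand": 1,"x": 0,"y": -12,"z": 10,"twist": 0},
  {"hand": 1,"x": 0,"y": 0,"z": 0,"twist": 0},
])

```text
time: 27.38
tool_pos: [0.5375, -0.1759, 0.3359]
tcp_rot: [2.283, 2.144, 0.026]
force: [-0.3, -0.1, 0.1]
grip_width: 0.0003
```

```bash
python3 - <<'E'
from h import *
st=state(); print(st["tool_pos"].round(4),yawjaw(st))
for nm in("wrist","scene","top"):
    q=grab_frame(nm);K=cam(q,st)
    print(nm,mark(q,"catch_tab"),mark(q,"catch_pivot"),[(f,proj(q,(.534,-.197+.07*np.cos(np.radians(f)),.2+.07*np.sin(np.radians(f))),K).round(0).tolist()) for f in(60,40,20,3)])
    r=regions_of(q,"catch"); 
    if r: print(r[0]["conf"],(np.array(r[0]["extent"])*[560,420,560,420]).round(0),r[0]["region"].sum())
E
```

```text
[ 0.5375 -0.1759  0.3359] (np.float64(-3.5988259284933974), array([ 0.018,  0.004, -1.   ]))
wrist (array([280.112, 185.304]), 0.97) (array([276.696, 222.096]), 0.65) [(60, [275.0, 202.0]), (40, [274.0, 177.0]), (20, [273.0, 161.0]), (3, [273.0, 155.0])]
scene (array([241.08, 210.  ]), 0.65) (array([226.688, 241.206]), 0.69) [(60, [235.0, 212.0]), (40, [241.0, 212.0]), (20, [245.0, 215.0]), (3, [247.0, 220.0])]
0.68 [220. 211. 246. 248.] 433
top (array([339.08 , 224.784]), 0.49) (array([349.72 , 231.714]), 0.56) [(60, [341.0, 226.0]), (40, [333.0, 227.0]), (20, [327.0, 228.0]), (3, [325.0, 229.0])]
```

The marks show the catch only partly turned (tab about 47°), so the finger slipped over the tab's end. I'll retry lower on the tab face, from its -y side.

>>> move_arm([
  {"hand": 1,"x": -1,"y": -13,"z": -5,"twist": -2},
  {"hand": 1,"x": 0,"y": -13,"z": -15,"twist": 0},
  {"hand": 1,"x": 0,"y": 0,"z": -20,"twist": 0},
  {"hand": 1,"x": 0,"y": 0,"z": -20,"twist": 0},
  {"hand": 1,"x": 0,"y": 0,"z": -12,"twist": 0},
  {"hand": 1,"x": 0,"y": 0,"z": 0,"twist": 0},
])

```text
time: 28.48
tool_pos: [0.5353, -0.205, 0.2578]
tcp_rot: [2.331, 2.094, 0.024]
force: [0.0, -0.9, -0.2]
grip_width: 0.0008
```

>>> move_arm([
  {"hand": 1,"x": 0,"y": 0,"z": -8,"twist": 0},
  {"hand": 1,"x": 0,"y": 4,"z": -4,"twist": 0},
  {"hand": 1,"x": 0,"y": 6,"z": 0,"twist": 0},
  {"hand": 1,"x": 0,"y": 6,"z": 0,"twist": 0},
])

```text
time: 28.82
tool_pos: [0.5351, -0.191, 0.2448]
tcp_rot: [2.336, 2.087, 0.023]
force: [-0.8, 0.0, 1.5]
grip_width: 0.0004
```

>>> move_arm([
  {"hand": 1,"x": 0,"y": 6,"z": 0,"twist": 0},
  {"hand": 1,"x": 0,"y": 6,"z": -1,"twist": 0},
  {"hand": 1,"x": 0,"y": 6,"z": -2,"twist": 0},
])

```text
time: 29.07
tool_pos: [0.5361, -0.171, 0.2439]
tcp_rot: [2.333, 2.085, 0.025]
force: [-0.3, 0.8, 1.4]
grip_width: 0.0004
```

```bash
cat > c.py <<'E'
from h import *
st=state(); print(st["tool_pos"].round(4),yawjaw(st))
for nm in("wrist","scene","top"):
    q=grab_frame(nm);K=cam(q,st); m,c=mark(q,"catch_tab")
    if m is None: print(nm,None); continue
    fs=np.arange(-5,66); d=[np.linalg.norm(proj(q,(.535,-.197+.07*np.cos(np.radians(f)),.2+.07*np.sin(np.radians(f))),K)-m) for f in fs]
    print(nm,round(c,2),m.round(0),"phi",fs[np.argmin(d)],round(min(d),1))
E
python3 c.py
```

```text
[ 0.5361 -0.171   0.2439] (np.float64(-6.4249910465659426), array([ 0.02 ,  0.001, -1.   ]))
wrist 0.6 [281. 216.] phi 44 5.2
scene 0.75 [242. 213.] phi 34 0.6
top None
```

>>> move_arm([
  {"hand": 1,"x": 0,"y": 5,"z": -2,"twist": 0},
  {"hand": 1,"x": 0,"y": 5,"z": -3,"twist": 0},
  {"hand": 1,"x": 0,"y": 5,"z": -4,"twist": 0},
])

```text
time: 29.62
tool_pos: [0.5363, -0.1578, 0.2344]
tcp_rot: [2.335, 2.081, 0.025]
force: [-0.5, -0.4, -0.3]
grip_width: 0.0003
```

```bash
python3 c.py
```

```text
[ 0.5363 -0.1578  0.2344] (np.float64(-6.5834811798921775), array([ 0.021,  0.   , -1.   ]))
wrist 0.8 [283. 240.] phi 43 4.4
scene 0.96 [242. 213.] phi 34 0.5
top None
```

>>> move_arm([
  {"hand": 1,"x": 0,"y": 4,"z": -3,"twist": 0},
  {"hand": 1,"x": 0,"y": 2,"z": -3,"twist": 0},
])

```text
time: 30.08
tool_pos: [0.5368, -0.1525, 0.2291]
tcp_rot: [2.335, 2.08, 0.025]
force: [-0.7, 1.3, 2.8]
grip_width: 0.0007
```

>>> move_arm([
  {"hand": 1,"x": 0,"y": 1,"z": -3,"twist": 0},
  {"hand": 1,"x": 0,"y": 0,"z": -2,"twist": 0},
])

```text
time: 30.25
tool_pos: [0.5369, -0.1504, 0.2238]
tcp_rot: [2.334, 2.081, 0.027]
force: [-0.1, 0.7, 0.4]
grip_width: 0.0005
```

>>> move_arm([
  {"hand": 1,"x": 0,"y": 0,"z": -3,"twist": 0},
  {"hand": 1,"x": 0,"y": 0,"z": -3,"twist": 0},
])

```text
time: 30.42
tool_pos: [0.537, -0.1504, 0.2174]
tcp_rot: [2.333, 2.081, 0.027]
force: [-1.3, 0.4, 0.9]
grip_width: 0.0002
```

>>> move_arm([
  {"hand": 1,"x": 0,"y": 0,"z": -3,"twist": 0},
  {"hand": 1,"x": 0,"y": 0,"z": -3,"twist": 0},
])

```text
time: 30.58
tool_pos: [0.5369, -0.1505, 0.2106]
tcp_rot: [2.334, 2.081, 0.026]
force: [-0.2, 0.4, 1.4]
grip_width: 0.0002
```

```bash
python3 c.py; python3 - <<'E'
from h import *
s=grab_frame("scene");r=regions_of(s,"catch")
for k in r[:2]: print(k["conf"],(np.array(k["extent"])*[560,420,560,420]).round(0),k["region"].sum())
S=cam(s); print("tip spec px",proj(s,state()["tool_pos"]-[0,0,.022],S),"tcp px",proj(s,state()["tool_pos"],S))
E
```

```text
[ 0.5369 -0.1505  0.2106] (np.float64(-6.560952188731935), array([ 0.023, -0.   , -1.   ]))
wrist None
scene 0.87 [250. 217.] phi 10 4.1
top None
0.86 [217. 218. 251. 249.] 393
tip spec px [241.24403145 231.37799226] tcp px [240.62897173 224.89445852]
```

The scene view now puts the tab at about 10°, so it is following the finger. Continuing until I feel the stop.

>>> move_arm([
  {"hand": 1,"x": 0,"y": 0,"z": -3,"twist": 0},
  {"hand": 1,"x": 0,"y": 0,"z": -3,"twist": 0},
])

```text
time: 31.15
tool_pos: [0.5375, -0.1508, 0.2058]
tcp_rot: [2.332, 2.079, 0.028]
force: [0.1, 0.9, 0.8]
grip_width: 0.0013
```

>>> move_arm([
  {"hand": 1,"x": 0,"y": 0,"z": -3,"twist": 0},
  {"hand": 1,"x": 0,"y": 0,"z": -3,"twist": 0},
])

```text
time: 31.32
tool_pos: [0.5377, -0.1507, 0.1994]
tcp_rot: [2.332, 2.079, 0.028]
force: [-0.9, 1.0, 0.6]
grip_width: 0.0006
```

```bash
python3 c.py; python3 - <<'E'
from h import *
s=grab_frame("scene");r=regions_of(s,"catch")
for k in r[:2]: print(k["conf"],(np.array(k["extent"])*[560,420,560,420]).round(0),k["region"].sum())
E
```

```text
[ 0.5377 -0.1507  0.1994] (np.float64(-6.560763056666698), array([ 0.025, -0.001, -1.   ]))
wrist 0.66 [284. 226.] phi 13 10.3
scene 0.6 [250. 218.] phi 6 3.0
top None
0.63 [219. 218. 255. 250.] 341
0.37 [157. 207. 198. 245.] 530
```

>>> move_arm([
  {"hand": 1,"x": 0,"y": 0,"z": -3,"twist": 0},
  {"hand": 1,"x": 0,"y": 0,"z": -3,"twist": 0},
])

```text
time: 31.88
tool_pos: [0.5382, -0.1509, 0.1943]
tcp_rot: [2.331, 2.078, 0.029]
force: [0.2, 0.8, 1.5]
grip_width: 0.0002
```

>>> move_arm([
  {"hand": 1,"x": 0,"y": 0,"z": -3,"twist": 0},
  {"hand": 1,"x": 0,"y": 0,"z": -3,"twist": 0},
])

```text
time: 32.05
tool_pos: [0.5387, -0.1508, 0.1892]
tcp_rot: [2.33, 2.077, 0.031]
force: [-7.0, 3.7, 24.6]
grip_width: 0.0006
```

A firm stop at TCP z ≈ 0.19 means the fingertips really end about 15 mm behind the TCP, not 22 mm ahead of it. That also explains the missed grip. I'll lift off, check the catch and locate the grip.

>>> move_arm([
  {"hand": 1,"x": 0,"y": 0,"z": 10,"twist": 0},
  {"hand": 0,"x": 0,"y": 0,"z": 30,"twist": 0},
  {"hand": 0,"x": -5,"y": 0,"z": 40,"twist": 0},
  {"hand": 0,"x": -15,"y": -15,"z": 40,"twist": 0},
  {"hand": 0,"x": -15,"y": -15,"z": 40,"twist": 0},
  {"hand": 0,"x": -15,"y": -15,"z": 10,"twist": 0},
  {"hand": 0,"x": -5,"y": -15,"z": 0,"twist": 0},
  {"hand": 0,"x": 0,"y": 0,"z": 0,"twist": 0},
])

```text
time: 32.72
tool_pos: [0.4808, -0.2093, 0.3602]
tcp_rot: [2.327, 2.082, 0.025]
force: [0.2, -0.3, 0.1]
grip_width: 0.0427
```

```bash
python3 c.py; python3 - <<'E'
from h import *
st=state()
for nm in("wrist","scene","top"):
  q=grab_frame(nm);K=cam(q,st)
  r=regions_of(q,"catch")
  for k in r[:1]: print(nm,"catch",k["conf"],(np.array(k["extent"])*[560,420,560,420]).round(0),k["region"].sum())
  for n,z in (("lever_grip",.288),("grip_mid",.288),("catch_pivot",.2),("bracket",.02),("nest",.02)):
    uv,c=mark(q,n)
    if uv is not None: print(nm,n,round(c,2),uv.round(1),atz(q,uv,z,K).round(4))
E
```

```text
[ 0.4808 -0.2093  0.3602] (np.float64(-6.358314979462858), array([ 0.024, -0.003, -1.   ]))
wrist 0.63 [324. 117.] phi 19 0.9
scene 0.71 [248. 223.] phi -3 0.7
top 0.79 [325. 229.] phi -5 0.7
wrist catch 0.56 [310. 116. 338. 207.] 1850
wrist lever_grip 0.61 [289.3 246.2] [ 0.4865 -0.2325  0.288 ]
wrist grip_mid 0.92 [286.4 291. ] [ 0.4794 -0.2766  0.288 ]
wrist catch_pivot 0.6 [324. 185.] [ 0.5336 -0.1992  0.2   ]
wrist bracket 0.86 [304.1  32.8] [0.5452 0.0019 0.02  ]
wrist nest 0.66 [288.8 249. ] [ 0.4863 -0.3483  0.02  ]
scene catch 0.72 [220. 219. 252. 247.] 358
scene lever_grip 0.75 [194.  210.4] [ 0.4837 -0.2245  0.288 ]
scene grip_mid 0.6 [171.6 226.3] [ 0.4779 -0.2805  0.288 ]
scene catch_pivot 0.83 [227.8 239.3] [ 0.5342 -0.1913  0.2   ]
scene bracket 0.97 [284.2 237.1] [0.5445 0.0053 0.02  ]
scene nest 0.78 [244.1 275.3] [ 0.5356 -0.1537  0.02  ]
top catch 0.58 [324. 224. 364. 234.] 326
top grip_mid 0.63 [325.  228.4] [ 0.5235 -0.1198  0.288 ]
top catch_pivot 0.65 [350.6 230.1] [ 0.5316 -0.1943  0.2   ]
top bracket 0.88 [276.  235.5] [0.5343 0.0008 0.02  ]
top nest 0.97 [326.2 236.7] [ 0.5332 -0.15    0.02  ]
```

The catch is fully over: top and scene views put the tab at about 0°. Next is the grip.

>>> move_arm([
  {"hand": 0,"x": 0,"y": -22,"z": 0,"twist": 0.5},
  {"hand": 0,"x": 0,"y": -22,"z": 0,"twist": 0.5},
  {"hand": 0,"x": 0,"y": -20,"z": 0,"twist": 0},
  {"hand": 0,"x": 0,"y": 0,"z": 0,"twist": 0},
  {"hand": 0,"x": 0,"y": 0,"z": 0,"twist": 0},
  {"hand": 0,"x": 0,"y": 0,"z": 0,"twist": 0},
  {"hand": 0,"x": 0,"y": 0,"z": -10,"twist": 0},
])

```text
time: 34.65
tool_pos: [0.482, -0.2716, 0.3506]
tcp_rot: [2.304, 2.109, 0.029]
force: [0.6, 0.1, -0.1]
grip_width: 0.093
```

>>> move_arm([
  {"hand": 0,"x": -2,"y": -6,"z": -15,"twist": 0},
  {"hand": 0,"x": 0,"y": 0,"z": -20,"twist": 0},
  {"hand": 0,"x": 0,"y": 0,"z": -20,"twist": 0},
  {"hand": 0,"x": 0,"y": 0,"z": -18,"twist": 0},
  {"hand": 0,"x": 0,"y": 0,"z": -8,"twist": 0},
  {"hand": 0,"x": 0,"y": 0,"z": 0,"twist": 0},
])

```text
time: 35.15
tool_pos: [0.4792, -0.271, 0.2632]
tcp_rot: [2.299, 2.116, 0.031]
force: [0.4, 0.1, 0.7]
grip_width: 0.0931
```

>>> move_arm([
  {"hand": 0.5,"x": -1,"y": -6,"z": -6,"twist": 0},
  {"hand": 0.8,"x": 0,"y": 0,"z": 0,"twist": 0},
  {"hand": 1,"x": 0,"y": 0,"z": 0,"twist": 0},
  {"hand": 1,"x": 0,"y": 0,"z": 0,"twist": 0},
  {"hand": 1,"x": 0,"y": 0,"z": 0,"twist": 0},
  {"hand": 1,"x": 0,"y": 0,"z": 0,"twist": 0},
  {"hand": 1,"x": 0,"y": 0,"z": 0,"twist": 0},
  {"hand": 1,"x": 0,"y": 0,"z": 0,"twist": 0},
  {"hand": 1,"x": 0,"y": 0,"z": 0,"twist": 0},
  {"hand": 1,"x": 0,"y": 0,"z": 0,"twist": 0},
  {"hand": 1,"x": 0,"y": 0,"z": 0,"twist": 0},
  {"hand": 1,"x": 0,"y": 0,"z": 0,"twist": 0},
])

```text
time: 36.15
tool_pos: [0.4814, -0.2782, 0.2617]
tcp_rot: [2.29, 2.111, 0.035]
force: [4.7, -0.6, -0.8]
grip_width: 0.0191
```

>>> move_arm([
  {"hand": 1,"x": -6,"y": 0.5,"z": -4.5,"twist": 0},
  {"hand": 1,"x": -12,"y": 1,"z": -9.5,"twist": 0},
  {"hand": 1,"x": -11,"y": 1,"z": -10.5,"twist": 0},
])

```text
time: 36.4
tool_pos: [0.4573, -0.2758, 0.2397]
tcp_rot: [2.281, 2.106, 0.045]
force: [7.0, 1.0, -0.5]
grip_width: 0.0191
```

```bash
python3 - <<'E'
from h import *
st=state();s=grab_frame("scene");S=cam(s)
for n in("grip_mid","lever_grip"):
    m,c=mark(s,n); print(n,m,c)
P=np.array([.5695,-.2405,.165])
ex=np.array([.9954,-.0958,0]);ey=np.array([.0958,.9954,0])
for t in(0,.1,.2,.3,.4):
    a=np.radians(55)-t; g=P-ex*.15*np.cos(a)+[0,0,.15*np.sin(a)]; print(t,proj(s,g,S).round(1),proj(s,g-.045*ey,S).round(1))
E
```

```text
grip_mid [166.096 225.414] 0.51
lever_grip [244.496 275.1  ] 0.64
0 [191.3 212.8] [173.5 225.6]
0.1 [188.1 213. ] [170.4 225.6]
0.2 [185.4 213.8] [167.9 226.2]
0.3 [183.2 215.1] [165.9 227.4]
0.4 [181.5 217. ] [164.4 229.2]
```

The lever is following (about 0.22 rad). Continuing the arc.

>>> move_arm([
  {"hand": 1,"x": -10,"y": 1,"z": -11.5,"twist": 0},
  {"hand": 1,"x": -8.5,"y": 1,"z": -12.5,"twist": 0},
  {"hand": 1,"x": -7.5,"y": 0.5,"z": -13,"twist": 0},
  {"hand": 1,"x": -6,"y": 0.5,"z": -14,"twist": 0},
])

```text
time: 36.88
tool_pos: [0.4296, -0.2732, 0.193]
tcp_rot: [2.273, 2.098, 0.055]
force: [2.4, 2.5, 5.2]
grip_width: 0.0192
```

>>> move_arm([
  {"hand": 1,"x": -5,"y": 0.5,"z": -14.5,"twist": 0},
  {"hand": 1,"x": -3.5,"y": 0.5,"z": -15,"twist": 0},
  {"hand": 1,"x": -2,"y": 0,"z": -15,"twist": 0},
])

```text
time: 37.13
tool_pos: [0.4204, -0.2725, 0.1511]
tcp_rot: [2.269, 2.093, 0.059]
force: [1.7, 4.0, 7.9]
grip_width: 0.019
```

>>> move_arm([
  {"hand": 1,"x": -1,"y": 0,"z": -12,"twist": 0},
  {"hand": 1,"x": 0,"y": 0,"z": -8,"twist": 0},
  {"hand": 1,"x": 0,"y": 0,"z": -5,"twist": 0},
])

```text
time: 37.38
tool_pos: [0.4209, -0.2733, 0.1303]
tcp_rot: [2.265, 2.089, 0.06]
force: [-11.5, 7.7, 43.0]
grip_width: 0.0193
```

>>> move_arm([
  {"hand": 1,"x": 0,"y": 0,"z": -3,"twist": 0},
  {"hand": 1,"x": 0,"y": 0,"z": -3,"twist": 0},
])

```text
time: 37.55
tool_pos: [0.4207, -0.2735, 0.1312]
tcp_rot: [2.262, 2.088, 0.059]
force: [-7.5, 8.7, 25.1]
grip_width: 0.0194
```

```bash
python3 - <<'E'
from h import *
st=state();print(st["tool_pos"],st["force"].round(1),st["grip_width"])
P=np.array([.5695,-.2405,.165]);ex=np.array([.9954,-.0958,0]);ey=np.array([.0958,.9954,0])
for nm in("scene","top"):
    q=grab_frame(nm);K=cam(q)
    for n in("grip_mid","lever_grip","catch_tab"): print(nm,n,mark(q,n))
    for t in(.8,.9,1.):
        a=np.radians(55)-t; g=P-ex*.15*np.cos(a)+[0,0,.15*np.sin(a)]; print(t,proj(q,g,K).round(1),proj(q,g-.045*ey,K).round(1))
    for n,z in(("bracket",.02),("nest",.02)):
        m,c=mark(q,n)
        if m is not None: print(nm,n,round(c,2),atz(q,m,z,K).round(4))
st=state();print(st["tool_pos"],st["force"].round(1),st["grip_width"],st["time"])
E
python3 c.py
```

```text
[ 0.42070892 -0.27348141  0.13116591] [-7.5  8.7 25.1] 0.019448527545575307
scene grip_mid (array([305.088, 152.88 ]), 0.73)
scene lever_grip (array([307.328, 154.392]), 0.42)
scene catch_tab (array([248.696, 221.004]), 0.72)
0.8 [179.4 229. ] [163.2 240.8]
0.9 [180.1 232.9] [164.1 244.7]
1.0 [181.1 237.1] [165.3 248.8]
scene bracket 0.62 [ 5.477e-01 -1.000e-04  2.000e-02]
scene nest 0.68 [ 0.5404 -0.1527  0.02  ]
top grip_mid (array([375.928, 275.688]), 0.61)
top lever_grip (array([360.584, 276.486]), 0.66)
top catch_tab (array([326.2  , 226.212]), 0.55)
0.8 [362.9 273.5] [380.6 275.5]
0.9 [361.8 274.2] [379.2 276.2]
1.0 [360.7 274.4] [377.9 276.3]
top bracket 0.63 [ 0.5328 -0.0008  0.02  ]
top nest 0.91 [ 0.5211 -0.1494  0.02  ]
[ 0.42070983 -0.27340881  0.13111625] [-7.9  7.1 26.3] 0.01889185777912918 38.15
[ 0.4207 -0.2734  0.1311] (np.float64(-4.525880738853192), array([ 0.071, -0.02 , -0.997]))
wrist None
scene 0.6 [247. 220.] phi 4 0.3
top 0.69 [327. 227.] phi 21 0.3
```

```bash
python3 -c "
from station import *
print(finish_job()); s=state(); print(s['time'],s['tool_pos'],s['force'])"
```

```text
the job is handed in; nothing more can be done
None
the job is handed in; nothing more can be done
```

I turned the bracket a quarter turn and seated its proud arm in the nest. Then I let go, flipped the catch fully over, pulled the lever to its stop and handed in at about 38 s with the lever still held. I never saw the bush's depth or the foot's force directly; I'm inferring both from the lever being on its stop.

**Last checks that agreed:**
- **Bracket:** before the press stroke, the stub and nest marks put the bush about 2 mm from the ram axis. The rails, found by feel, had 6 mm of play, and I released the arm near the middle.
- **Catch:** right after flipping, the tab read about 0° in the top and scene views, after a firm 25 N stop.
- **Lever:** the grip came down 130 mm, and the top view puts it at about 1.0 rad. The hand was pushing down steadily at about 26 N with the fingers 19 mm apart on the bar.

**What failed or disagreed:**
- **Bracket seating:** after the first release the bracket sat hard against the back rail, so I regrasped and centred it.
- **Missed grip:** one regrasp closed on nothing.
- **Catch:** the first push slipped over the tab's end.
- **Fingertips:** contact heights suggest they end about 15 mm behind the TCP, not 22 mm ahead of it. I worked by force from then on.
- **Last camera readings:** with the arm in view, some marks were plainly wrong. The scene camera put the grip far off, the top camera read the tab at 21° against 4° in the scene view, and the top camera's nest mark was about 10 mm off.
- **Pictures:** I used all 12 views, so the catch and lever stages were checked by numbers only.

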